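# Chock a row of print rollers on the drying board

### The job

Set up the print rollers on the drying board: move the printing block off the board and stand it upright on the table top, and before laying any roller set one wedge chock flat on the board with its back against the batten and its thin toe towards the open end. Then lay all the rollers on their sides across the board, centred on its dark centre line, side by side in a touching row from that chock in order of length with the longest first, and push the other chock, toe first, snugly against the last roller so that the row cannot roll apart. Do not knock over the pigment jars.

Things in the scene. Friction and masses are not known exactly. Their poses are not given: they have to be found in the camera images.
- board: fixed plywood drying board, 120 mm (local x) by 300 mm (local y), top 15 mm above the origin (middle of its underside); dark centre line at x = 0. A raised dark batten (12 wide, 14 high) crosses the +y end, inner face at y = +138 mm; the -y end is open. Rollers lie with axes along local x; the row runs from the batten towards -y
- chock_0: loose wooden wedge chock, 50 wide, 56 long, 30 high (mm), 0.18 kg, grips the surface; the two are alike. Origin: middle of its underside; local x points to the thin toe (3 thick, x = +28); upright back face x = -28, level top x = -28 to -4, then slopes to the toe. Grip it 50 wide along local y near x = -16. Snug under a roller its origin is 39 from the roller's axis, horizontally
- chock_1: loose wooden wedge chock, 50 wide, 56 long, 30 high (mm), 0.18 kg, grips the surface; the two are alike. Origin: middle of its underside; local x points to the thin toe (3 thick, x = +28); upright back face x = -28, level top x = -28 to -4, then slopes to the toe. Grip it 50 wide along local y near x = -16. Snug under a roller its origin is 39 from the roller's axis, horizontally
- chock_0_toe (a point): middle of the lower edge of chock_0's toe
- chock_1_toe (a point): middle of the lower edge of chock_1's toe
- roller_a: wooden print roller, 120 mm long, 40 mm in diameter, a dark band and steel hub at each end, lying on its side; origin at its middle on its axis (20 mm above what it lies on), local x along its axis (y and z turn with it as it rolls). Varnished; it rolls stiffly and does not roll by itself on the level. May be absent.
- roller_b: wooden print roller, 100 mm long, 40 mm in diameter, a dark band and steel hub at each end, lying on its side; origin at its middle on its axis (20 mm above what it lies on), local x along its axis (y and z turn with it as it rolls). Varnished; it rolls stiffly and does not roll by itself on the level. May be absent.
- roller_c: wooden print roller, 80 mm long, 40 mm in diameter, a dark band and steel hub at each end, lying on its side; origin at its middle on its axis (20 mm above what it lies on), local x along its axis (y and z turn with it as it rolls). Varnished; it rolls stiffly and does not roll by itself on the level. May be absent.
- roller_d: wooden print roller, 60 mm long, 40 mm in diameter, a dark band and steel hub at each end, lying on its side; origin at its middle on its axis (20 mm above what it lies on), local x along its axis (y and z turn with it as it rolls). Varnished; it rolls stiffly and does not roll by itself on the level. May be absent.
- print_block: wooden hand printing block, 48 mm (local x) by 62 mm (local y), body 27 mm high with a 20 mm square knob on top to 43 mm; origin in the middle of its underside; stands on the board at the start
- pigment_0: pigment jar, 48 mm in diameter, 66 mm high, standing upright behind the work, a bystander; origin in the middle of its underside
- pigment_1: another pigment jar of the same size, a bystander; origin in the middle of its underside
Not all that is in view belongs to the job. Leave any green look-alike of the chock_1 alone.

How it is judged:
On the way:
1. one chock lies flat on the board, its back against the batten (within about 8 mm) and its toe towards the open end, with no roller on the board yet (((z of chock_0 in the frame of board between 0.01 and 0.02 m and x of chock_0 in the frame of board between -0.015 and 0.015 m and angle between chock_0's own z axis and vertical below 0.12 rad and angle between the x axis of chock_0 and the y axis of board, either way round below 0.14 rad and y of chock_0 in the frame of board above 0.102 m and y of chock_0_toe in the frame of board below 0.092 m) or (z of chock_1 in the frame of board between 0.01 and 0.02 m and x of chock_1 in the frame of board between -0.015 and 0.015 m and angle between chock_1's own z axis and vertical below 0.12 rad and angle between the x axis of chock_1 and the y axis of board, either way round below 0.14 rad and y of chock_1 in the frame of board above 0.102 m and y of chock_1_toe in the frame of board below 0.092 m)) and not (z of roller_a in the frame of board between 0.028 and 0.045 m and x of roller_a in the frame of board between -0.06 and 0.06 m and y of roller_a in the frame of board between -0.15 and 0.15 m) and not (z of roller_b in the frame of board between 0.028 and 0.045 m and x of roller_b in the frame of board between -0.06 and 0.06 m and y of roller_b in the frame of board between -0.15 and 0.15 m) and not (z of roller_c in the frame of board between 0.028 and 0.045 m and x of roller_c in the frame of board between -0.06 and 0.06 m and y of roller_c in the frame of board between -0.15 and 0.15 m) and not (z of roller_d in the frame of board between 0.028 and 0.045 m and x of roller_d in the frame of board between -0.06 and 0.06 m and y of roller_d in the frame of board between -0.15 and 0.15 m)), for 0.2 s.
At the end, for the whole second after the job is handed in: Chock within 8 mm of the batten; rollers across the board in falling length, within 15 mm of the centre line and 8 degrees of square, neighbours' middles under 48 mm apart; chock origins under 47 mm from the first and last roller's axis; block upright on the table; all at rest (((z of chock_0 in the frame of board between 0.01 and 0.02 m and x of chock_0 in the frame of board between -0.015 and 0.015 m and angle between each of chock_0, chock_1's own z axis and vertical below 0.12 rad and angle between the x axis of each of chock_0, chock_1 and the y axis of board, either way round below 0.14 rad and y of chock_0 in the frame of board above 0.102 m and y of chock_0_toe in the frame of board below 0.092 m and z of chock_1 in the frame of board between 0.01 and 0.02 m and x of chock_1 in the frame of board between -0.015 and 0.015 m and ((x of roller_a in the frame of chock_1 between 0.026 and 0.047 m and y of roller_a in the frame of chock_1 between -0.03 and 0.03 m) or (x of roller_b in the frame of chock_1 between 0.026 and 0.047 m and y of roller_b in the frame of chock_1 between -0.03 and 0.03 m) or (x of roller_c in the frame of chock_1 between 0.026 and 0.047 m and y of roller_c in the frame of chock_1 between -0.03 and 0.03 m) or (x of roller_d in the frame of chock_1 between 0.026 and 0.047 m and y of roller_d in the frame of chock_1 between -0.03 and 0.03 m)) and (x of roller_a in the frame of chock_0 between 0.026 and 0.047 m and y of roller_a in the frame of chock_0 between -0.03 and 0.03 m) and ((x of roller_b in the frame of chock_0 between 0.026 and 0.047 m and y of roller_b in the frame of chock_0 between -0.03 and 0.03 m) or horizontal distance between roller_b and roller_a below 0.048 m) and ((x of roller_c in the frame of chock_0 between 0.026 and 0.047 m and y of roller_c in the frame of chock_0 between -0.03 and 0.03 m) or horizontal distance between roller_c and roller_a below 0.048 m or horizontal distance between roller_c and roller_b below 0.048 m) and ((x of roller_d in the frame of chock_0 between 0.026 and 0.047 m and y of roller_d in the frame of chock_0 between -0.03 and 0.03 m) or horizontal distance between roller_d and roller_a below 0.048 m or horizontal distance between roller_d and roller_b below 0.048 m or horizontal distance between roller_d and roller_c below 0.048 m)) or (z of chock_1 in the frame of board between 0.01 and 0.02 m and x of chock_1 in the frame of board between -0.015 and 0.015 m and angle between each of chock_1, chock_0's own z axis and vertical below 0.12 rad and angle between the x axis of each of chock_1, chock_0 and the y axis of board, either way round below 0.14 rad and y of chock_1 in the frame of board above 0.102 m and y of chock_1_toe in the frame of board below 0.092 m and z of chock_0 in the frame of board between 0.01 and 0.02 m and x of chock_0 in the frame of board between -0.015 and 0.015 m and ((x of roller_a in the frame of chock_0 between 0.026 and 0.047 m and y of roller_a in the frame of chock_0 between -0.03 and 0.03 m) or (x of roller_b in the frame of chock_0 between 0.026 and 0.047 m and y of roller_b in the frame of chock_0 between -0.03 and 0.03 m) or (x of roller_c in the frame of chock_0 between 0.026 and 0.047 m and y of roller_c in the frame of chock_0 between -0.03 and 0.03 m) or (x of roller_d in the frame of chock_0 between 0.026 and 0.047 m and y of roller_d in the frame of chock_0 between -0.03 and 0.03 m)) and (x of roller_a in the frame of chock_1 between 0.026 and 0.047 m and y of roller_a in the frame of chock_1 between -0.03 and 0.03 m) and ((x of roller_b in the frame of chock_1 between 0.026 and 0.047 m and y of roller_b in the frame of chock_1 between -0.03 and 0.03 m) or horizontal distance between roller_b and roller_a below 0.048 m) and ((x of roller_c in the frame of chock_1 between 0.026 and 0.047 m and y of roller_c in the frame of chock_1 between -0.03 and 0.03 m) or horizontal distance between roller_c and roller_a below 0.048 m or horizontal distance between roller_c and roller_b below 0.048 m) and ((x of roller_d in the frame of chock_1 between 0.026 and 0.047 m and y of roller_d in the frame of chock_1 between -0.03 and 0.03 m) or horizontal distance between roller_d and roller_a below 0.048 m or horizontal distance between roller_d and roller_b below 0.048 m or horizontal distance between roller_d and roller_c below 0.048 m))) and z of roller_a in the frame of board between 0.029 and 0.047 m and x of roller_a in the frame of board between -0.015 and 0.015 m and angle between the x axis of each of roller_a, roller_b, roller_c, roller_d and the x axis of board, either way round below 0.14 rad and linear speed of each of roller_a, roller_b, roller_c, roller_d, chock_0, chock_1 below 0.02 m/s and z of roller_b in the frame of board between 0.029 and 0.047 m and x of roller_b in the frame of board between -0.015 and 0.015 m and z of roller_c in the frame of board between 0.029 and 0.047 m and x of roller_c in the frame of board between -0.015 and 0.015 m and z of roller_d in the frame of board between 0.029 and 0.047 m and x of roller_d in the frame of board between -0.015 and 0.015 m and height (world z) of print_block between -0.01 and 0.008 m and angle between print_block's own z axis and vertical below 0.15 rad); the robot touches nothing.
It fails at once if a pigment jar is knocked over (angle between any of pigment_0, pigment_1's own z axis and vertical above 0.6 rad).
Of roller_a, roller_b, roller_c, roller_d only 3 to 4 are there at a start; the rules pass over those that are not, and their reading is None.
At some moment in a run one of chock_0, chock_1, print_block may be knocked a few centimetres aside while the robot is not near it.
Once in a run the grip may slacken for a moment while it holds something.
It also fails if it takes over 210 s, if anything falls off the work surface, if the arm or the gripper's body presses on something with over 40 N, if the wrist force passes 120 N, or if a joint passes its speed limit or range.

### The arm

A 6-joint arm with a two-finger parallel gripper is mounted at the origin on a cart in front of the work surface, level with it; the furniture and walls round the work are solid. World frame = base frame: x ahead of the robot, y to its left, z up, the work surface at z = 0. Lengths are in m, angles in rad, forces in N, time in s.
With the tool pointing down it reaches from about 0.3 to 0.875 m from the base axis. Payload 6.4 kg.
Tool frame: the origin (TCP) lies midway between the tips of the shut fingers; the grasp point (between the pads) lies 19 mm behind it; z points along the fingers, y is the line along which they close (so a half turn about z gives the same grasp; the last joint's range is limited). The gripper opens to 85 mm and grips with 20 to 120 N. Pads are 22 mm wide; open, the fingers measure 114 mm over their backs; the gripper's body (76 mm by 85 mm) begins 54 mm behind the grasp point. The pads swing forward as they close: fully open they stand 13 mm farther back than shut.
Start: joints at [1.01, 0.181, 1.607, -0, 1.354, -0.206], TCP at [0.2, 0.539, 0.231] pointing down, gripper open.
Joint ranges: [-2.99, 2.99], [-0.89, 2.07], [0.3, 2.58], [-1.14, 4.28], [0, 2.63], [-3.12, 3.12]. Speed limits (rad/s): [2.57, 2.57, 3.01, 3.14, 3.14, 3.14].

### API

Orientations are given as a unit quaternion [w, x, y, z].
In Python, from bench import ctrl gives the robot as it stands. The module is installed in compiled form; this text tells all that it offers.
- The arm moves only by the tool move_arm, never from a script. Its argument "plan" is one flat list of numbers, 6 for each row, row after row: the shift along the world's x, y, z in units of 50 mm (1.0 is 50 mm), then the turn, a rotation vector about the world's x, y, z in rad. A call has 1 to 10 rows; each row is the pose to reach, as a shift and turn from the pose commanded when the call began; what a row does not reach only later rows make up. A row lasts 1/8 s, in which the tool goes at most 62.5 mm and 10.7 degrees, less where a joint would pass 70% of its speed; a pose out of reach is approached as far as the arm can. A call with a gripper value outside its range is refused whole. "grip" is the finger opening in mm, from 0 to 85.4, set as the call begins (left out, the last holds). The fingers move at their own pace and stop on an object; the grip force is fixed at half the most. Time passes only in rows, so rows that repeat a pose let the fingers close. It gives the time, the measured TCP pose, the force, the opening and the grip force at its end, in the units of the state.
- ctrl.get_obs(): the state, without advancing time (a new reading comes with each control period).
- ctrl.camera(name): name is "side" or "top"; returns a dict with "pixels" (400x640x3 uint8, red, green, blue), "fx", "fy", "cx", "cy" (pixels), "origin" and "attitude" of the camera in the world. Camera axes: x right, y down, z forward; pixel columns grow to the right and rows downward; lengths in m; the calibration is good to about 2 mm. A picture is of the moment at which its call begins. There is no depth.
- ctrl.hand_in(): hands the job in; it is judged then, once.
The state is a dict: "time_s": time; "q": joint angles; "dq": joint speeds; "joint_efforts": joint torques, N m; "eef_pos": TCP position; "eef_rot": TCP orientation; "wrist_force": force on the tool from outside, world axes, zero at the start; "torque": the same for the moment, N m; "opening": opening from 0.0 (shut) to 1.0 (fully open); "grasp_force": force on a finger pad.
Only numpy, scipy, OpenCV 4.12 (cv2) and the standard library are available. Lean on these libraries where they do the work, as an engineer would, in place of code of your own. Each camera call takes 0.05 s, during which the arm holds its last target. There are 200 camera calls.

## Working session

There is one attempt and no reset: what is moved stays moved. The work goes in short steps, Python scripts to look and compute and a tool call to move; the robot and the scene stay as the last step left them, time stands still between calls to the robot, and variables do not carry over. Pictures are saved under pics/ and viewed, at most 14 in all, crops included, and the job is handed in when it is done.

Besides the shell and the picture viewer there is one more tool, called after "Emit:" by a JSON object that holds its "op" and its "data", one argument or row to a line. move_arm: Moves the arm, as the interface text tells. Its arguments: {"type":"object","properties":{"plan":{"type":"array"},"grip":{"type":"number"}},"required":["plan"]}

```bash
mkdir -p pics; cat > h.py <<'E'
import numpy as np, cv2
from scipy.spatial.transform import Rotation as R
from bench import ctrl
def rot(a):
    a=np.array(a,float)
    return a if a.shape==(3,3) else R.from_quat([a[1],a[2],a[3],a[0]]).as_matrix()
def snap(n,f):
    c=ctrl.camera(n); cv2.imwrite(f'pics/{f}.png',c['pixels'][:,:,::-1])
    np.save(f'pics/{f}.npy',{k:v for k,v in c.items()},allow_pickle=True); return c
def load(f): return np.load(f'pics/{f}.npy',allow_pickle=True).item()
def ray(c,u,v,z):
    d=rot(c['attitude'])@np.array([(u-c['cx'])/c['fx'],(v-c['cy'])/c['fy'],1]); o=np.array(c['origin'])
    return o+d*(z-o[2])/d[2]
def proj(c,p):
    q=rot(c['attitude']).T@(np.array(p)-np.array(c['origin'])); return q[0]/q[2]*c['fx']+c['cx'],q[1]/q[2]*c['fy']+c['cy']
def crop(f,u0,v0,w,h,s,out):
    im=cv2.imread(f'pics/{f}.png')[v0:v0+h,u0:u0+w]; cv2.imwrite(f'pics/{out}.png',cv2.resize(im,None,fx=s,fy=s,interpolation=cv2.INTER_CUBIC))
E
python3 - <<'E'
from h import *
for n in('top','side'):
    c=snap(n,n+'0'); print({k:v for k,v in c.items() if k!='pixels'})
print(ctrl.get_obs())
E
```

```text
{'fx': 376.33905410144195, 'fy': 376.33905410144195, 'cx': 315.2560546890572, 'cy': 202.18356060730733, 'origin': array([ 0.53364257, -0.04828351,  1.33691056]), 'attitude': array([-0.02754202,  0.71524657, -0.69791913,  0.02393062])}
{'fx': 441.297718424273, 'fy': 441.297718424273, 'cx': 317.1298664956155, 'cy': 202.31669921690573, 'origin': array([0.60842411, 1.13058127, 0.65674926]), 'attitude': array([ 0.00817559, -0.00570227,  0.85067891, -0.52559113])}
{'time_s': 0.1, 'q': array([ 1.00971691e+00,  1.81483111e-01,  1.60789055e+00, -2.70432503e-06,
        1.35379746e+00, -2.06275541e-01]), 'dq': array([ 0.00071019, -0.00110985, -0.00250148, -0.00010811,  0.000282  ,
       -0.00045642]), 'joint_efforts': array([ 1.36476679e-03, -4.45874655e+01, -3.52235842e+01, -1.60079999e-04,
        4.25149425e-03,  1.41192692e-05]), 'eef_pos': array([0.19946453, 0.5387743 , 0.23047348]), 'eef_rot': array([-2.94212104e-04,  1.76472543e-01,  9.84305247e-01, -7.32346222e-04]), 'wrist_force': array([-0.94986503, -1.0450687 ,  0.30529824]), 'torque': array([ 0.02696852, -0.03312178, -0.02985008]), 'grasp_force': 0.0, 'opening': 1.001709483536664}
```

View pics/top0.png

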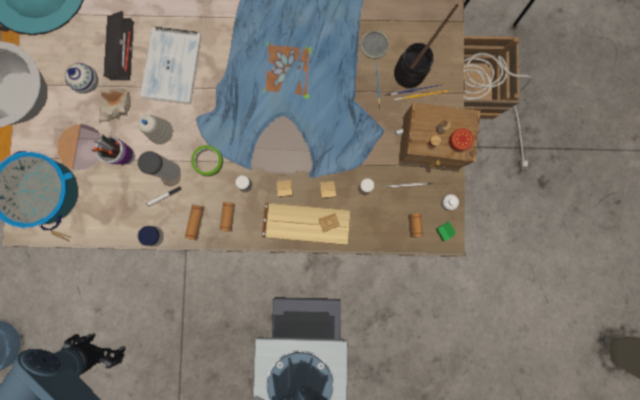

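View pics/side0.png

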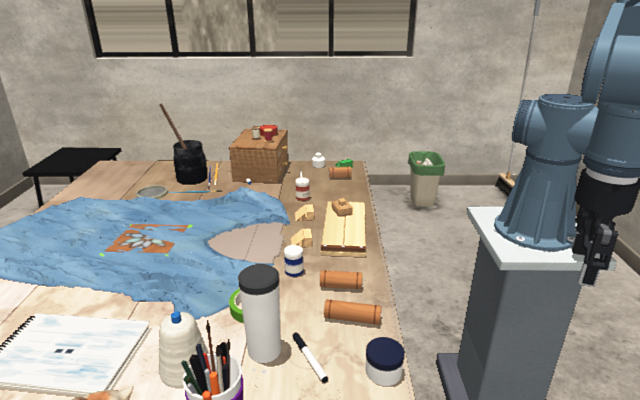

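The top view shows the board at about (307,223) with the batten on the left, the block on it at (328,223) and the chocks at (284,187) and (328,189). The rollers are at (194,222), (227,216) and (416,225), the jars at (243,183) and (367,186), and a green decoy at (446,231). I'll enlarge this area.

```bash
python3 - <<'E'
from h import *
crop('top0',180,165,100,85,8,'c1'); crop('top0',260,165,100,85,8,'c2')
im=cv2.imread('pics/top0.png'); a=cv2.resize(im[205:245,400:470],None,fx=8,fy=8,interpolation=cv2.INTER_CUBIC)
cv2.imwrite('pics/c3.png',a)
E
```

```text
(no output)
```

View pics/c1.png

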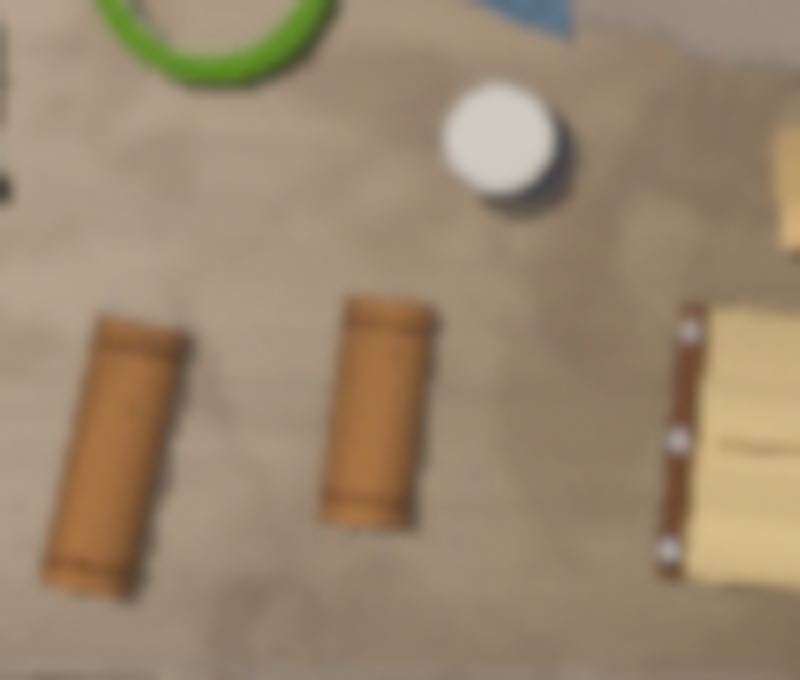

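View pics/c2.png

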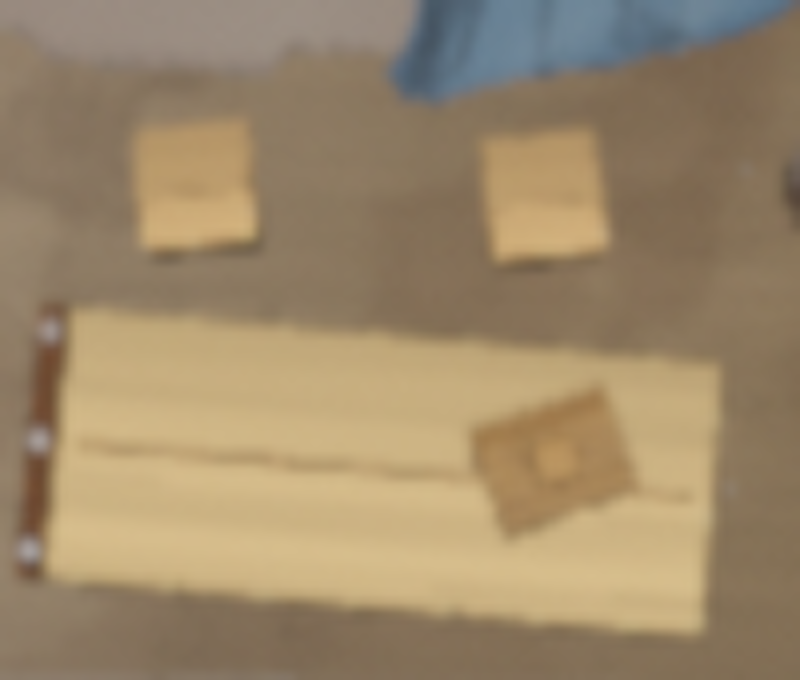

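View pics/c3.png

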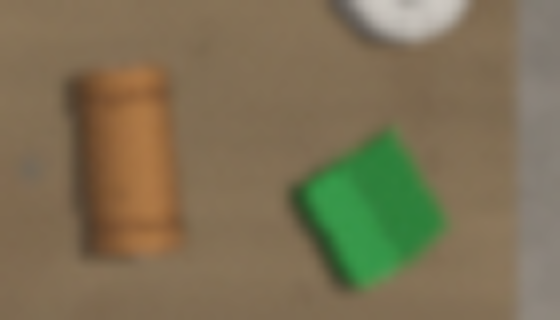

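```bash
python3 - <<'E'
from h import *
crop('side0',280,180,100,85,8,'s1')
c=load('top0')
def P(ox,oy,x,y,z): return ray(c,ox+x/8-.5+.0625,oy+y/8-.5+.0625,z)[:2]
def pr(n,a): print(n,np.round(a,4))
# rollers: four outline corners at z~0.02..; use silhouettes at z=.025
for n,o,pts in(('a',(180,165),[(97,318),(188,335),(133,598),(42,578)]),('b',(180,165),[(347,297),(437,303),(412,528),(321,520)]),('c',(400,205),[(80,72),(166,66),(182,248),(92,258)])):
    q=[P(*o,*p,.022) for p in pts]; ax=(q[0]+q[1]-q[2]-q[3])/2
    pr(n,np.r_[sum(q)/4,np.linalg.norm(ax),np.arctan2(ax[1],ax[0])])
B=[P(260,165,*p,.015) for p in [(720,362),(704,635),(72,310),(46,580)]]
for b in B: pr('board',b)
n1=P(260,165,50,331,.029);n2=P(260,165,29,550,.029);pr('nails',np.r_[n1,n2])
l=[P(260,165,*p,.015) for p in [(82,443),(690,497)]];pr('line',np.r_[l[0],l[1]])
K=[P(260,165,*p,.027) for p in [(470,432),(604,386),(638,490),(510,540)]]
for k in K: pr('block',k)
pr('knob',P(260,165,557,460,.043))
for n,pts in(('L',[(133,126),(247,119),(258,236),(142,250)]),('R',[(480,136),(594,130),(610,248),(496,264)])):
    for z in (0,.003,.03): pr(n+str(z),np.array([P(260,165,*p,z) for p in pts]).ravel())
pr('p0',P(180,165,500,139,.066)); pr('p1',ray(c,367,186,.066))
E
```

```text
a [ 0.5509  0.3818  0.1161 -0.1605]
b [ 0.5734  0.2671  0.0984 -0.0719]
c [ 0.5595 -0.3926  0.0801  0.0813]
board [ 0.606  -0.1616]
board [ 0.4866 -0.1567]
board [0.622 0.124]
board [0.5033 0.1314]
nails [0.6116 0.1315 0.5164 0.1373]
line [ 0.5636  0.1177  0.5465 -0.1495]
block [ 0.5722 -0.0524]
block [ 0.5937 -0.1103]
block [ 0.5489 -0.126 ]
block [ 0.5259 -0.0709]
knob [ 0.5607 -0.09  ]
L0 [0.7061 0.1015 0.7105 0.0506 0.6581 0.0441 0.6506 0.0957]
L0.003 [0.7057 0.1011 0.7101 0.0503 0.6578 0.0439 0.6503 0.0953]
L0.03 [0.7022 0.0981 0.7065 0.0483 0.6553 0.042  0.6479 0.0924]
R0 [ 0.7054 -0.0538  0.7093 -0.1047  0.6565 -0.1129  0.6481 -0.0623]
R0.003 [ 0.705  -0.0538  0.7089 -0.1046  0.6562 -0.1128  0.6479 -0.0623]
R0.03 [ 0.7015 -0.0537  0.7053 -0.1034  0.6538 -0.1115  0.6456 -0.062 ]
p0 [0.6892 0.21  ]
p1 [ 0.6856 -0.2149  0.066 ]
```

View pics/s1.png

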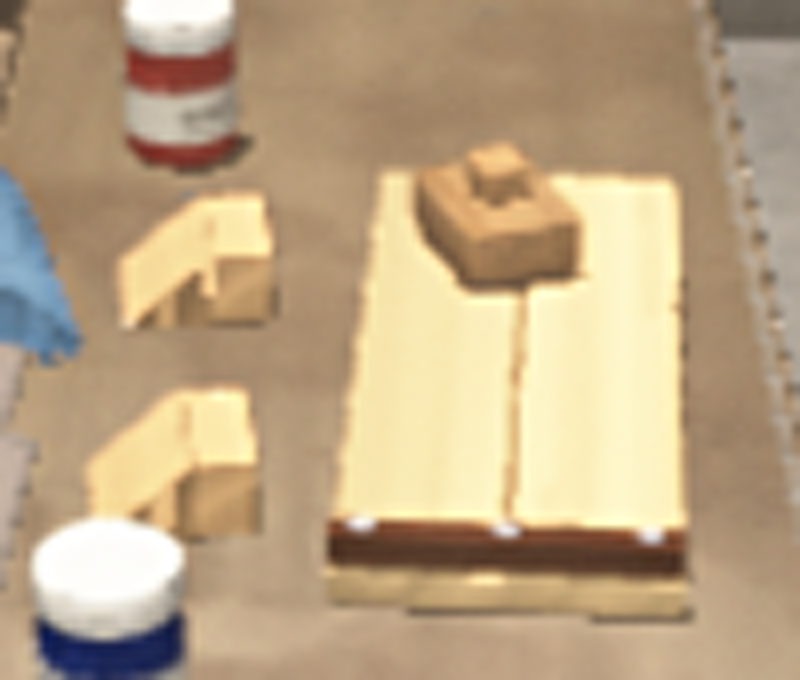

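Three rollers are present (lengths measure about 120, 100 and 80 mm: a, b, c). Both chocks have their toes pointing +x, away from the robot. The board origin is about (0.555, -0.010) with yaw -0.06. The block centre is about (0.560, -0.090), with its 48 mm axis at 0.365 rad. I'll start with the block.

Emit:
{"op": "move_arm", "data": {
  "plan": [7.2, -12.57, -1.6, 0, 0, -0.85, 7.2, -12.57, -1.6, 0, 0, -0.85, 7.2, -12.57, -1.6, 0, 0, -0.85, 7.2, -12.57, -1.6, 0, 0, -0.85, 7.2, -12.57, -1.6, 0, 0, -0.85, 7.2, -12.57, -1.6, 0, 0, -0.85, 7.2, -12.57, -1.6, 0, 0, -0.85, 7.2, -12.57, -1.6, 0, 0, -0.85, 7.2, -12.57, -1.6, 0, 0, -0.85, 7.2, -12.57, -1.6, 0, 0, -0.85],
  "grip": 85
}}

```text
time_s: 1.35
eef_pos: [0.509, -0.0018, 0.1623]
eef_rot: [-0.0, 0.567, 0.824, 0.0]
wrist_force: [0.6, 0.4, 0.8]
opening: 0.994
grasp_force: 0.0
```

Emit:
{"op": "move_arm", "data": {
  "plan": [1.02, -1.75, -0.25, 0, 0, 0, 1.02, -1.75, -0.25, 0, 0, 0, 1.02, -1.75, -0.25, 0, 0, 0, 1.02, -1.75, -0.25, 0, 0, 0]
}}

```text
time_s: 1.85
eef_pos: [0.5588, -0.0868, 0.1496]
eef_rot: [-0.001, 0.567, 0.824, -0.0]
wrist_force: [0.0, 0.4, -0.5]
opening: 0.996
grasp_force: 0.0
```

```bash
cat >> h.py <<'E'
def st():
    o=ctrl.get_obs(); x,y=o['eef_rot'][1:3]; print(round(o['time_s'],2),np.round(o['eef_pos'],4),'ang',round(float(np.arctan2(y*y-x*x,2*x*y)),4),'F',np.round(o['wrist_force'],1),'op',round(o['opening']*85.4,1),'gf',round(o['grasp_force'],1))
E
python3 -c "
from h import *
st();snap('top','top1');crop('top1',260,165,100,85,8,'c4')"
```

```text
1.85 [ 0.5588 -0.0868  0.1496] ang 0.3658 F [ 0.   0.4 -0.5] op 85.1 gf 0.0
```

View pics/c4.png

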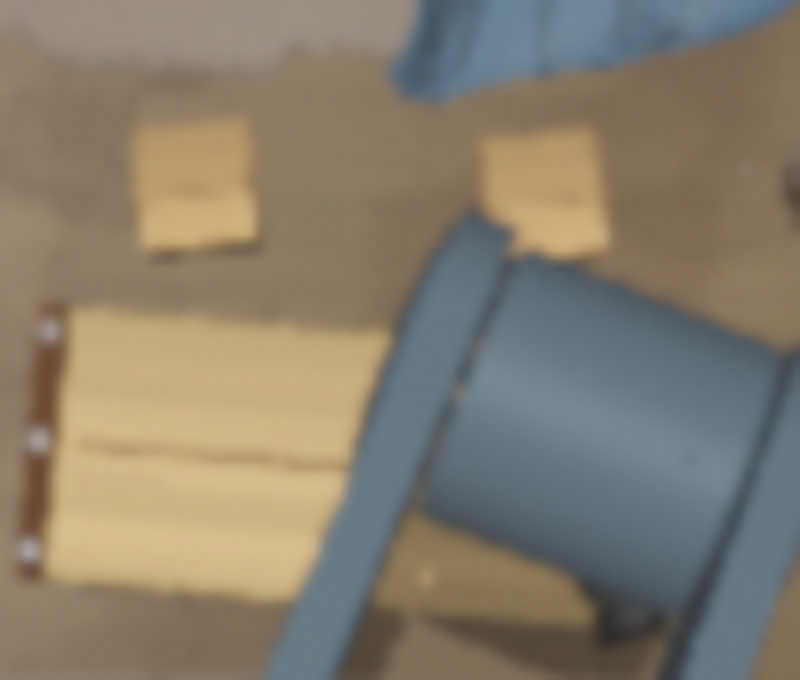

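The arm hides the block in this picture, but the chocks are unmoved. The pose matches the target, so I'll descend.

Emit:
{"op": "move_arm", "data": {
  "plan": [0, 0, -1, 0, 0, 0, 0, 0, -2, 0, 0, 0, 0, 0, -2.5, 0, 0, 0, 0, 0, -2.7, 0, 0, 0, 0, 0, -2.7, 0, 0, 0, 0, 0, -2.7, 0, 0, 0]
}}

```text
time_s: 2.65
eef_pos: [0.5607, -0.0875, 0.0168]
eef_rot: [0.001, 0.566, 0.824, 0.0]
wrist_force: [0.1, -0.7, -0.7]
opening: 0.998
grasp_force: 0.0
```

Emit:
{"op": "move_arm", "data": {
  "plan": [0, 0, 0, 0, 0, 0, 0, 0, 0, 0, 0, 0, 0, 0, 0, 0, 0, 0, 0, 0, 0, 0, 0, 0, 0, 0, 0, 0, 0, 0, 0, 0, 0, 0, 0, 0],
  "grip": 30
}}

```text
time_s: 3.4
eef_pos: [0.5603, -0.0877, 0.0162]
eef_rot: [0.001, 0.567, 0.824, 0.0]
wrist_force: [-1.7, 0.2, 6.0]
opening: 0.553
grasp_force: 63.1
```

Emit:
{"op": "move_arm", "data": {
  "plan": [0, 0, 0.8, 0, 0, 0, 0, 0, 1.4, 0, 0, 0, -0.3, -1.8, 1.4, 0, 0, 0, -0.6, -3.0, 1.4, 0, 0, 0, -0.6, -3.65, 1.4, 0, 0, 0, -0.6, -3.65, 1.4, 0, 0, 0, -0.6, -3.65, 0.5, 0, 0, 0, -0.6, -3.65, -0.1, 0, 0, 0, -0.6, -3.65, -0.28, 0, 0, 0, -0.6, -3.65, -0.28, 0, 0, 0]
}}

```text
time_s: 4.65
eef_pos: [0.5295, -0.2688, 0.0017]
eef_rot: [-0.001, 0.566, 0.824, 0.0]
wrist_force: [0.8, 0.1, -0.8]
opening: 0.547
grasp_force: 62.6
```

```bash
python3 -c "
from h import *
st()
im=snap('side','s2');crop('s2',270,150,110,90,7,'s2c')"
```

```text
4.65 [ 0.5295 -0.2688  0.0017] ang 0.3669 F [ 0.8  0.1 -0.8] op 46.7 gf 62.6
```

View pics/s2c.png

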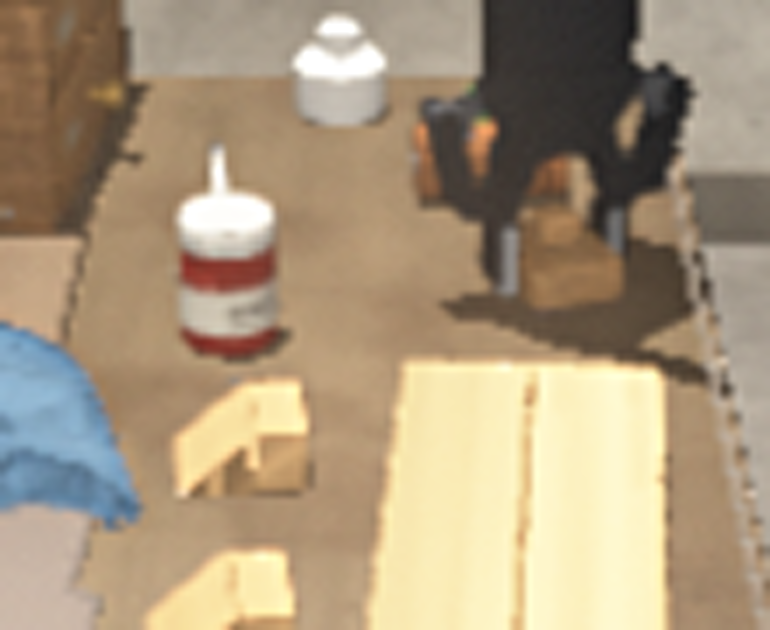

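The side picture shows the block upright at the table, between the pads at about (570,260). I'll release it and go to the left chock.

Emit:
{"op": "move_arm", "data": {
  "plan": [0, 0, 0, 0, 0, 0, 0, 0, 0, 0, 0, 0, 0, 0, 0, 0, 0, 0, 0, 0, 0.8, 0, 0, 0, 0, 0, 1.8, 0, 0, 0, 0, 0, 2.8, 0, 0, 0, 0.4, 1, 3, 0, 0, 0.18, 0.8, 2, 3, 0, 0, 0.36, 1.2, 3, 3, 0, 0, 0.54, 1.6, 4, 3, 0, 0, 0.72],
  "grip": 85
}}

```text
time_s: 5.95
eef_pos: [0.61, -0.0683, 0.1514]
eef_rot: [0.0, 0.237, 0.971, -0.0]
wrist_force: [0.1, -0.4, -1.0]
opening: 0.995
grasp_force: 0.0
```

```bash
python3 -c "
from h import *
st()"
```

```text
5.95 [ 0.61   -0.0683  0.1514] ang 1.0916 F [ 0.1 -0.4 -1. ] op 85.0 gf 0.0
```

Emit:
{"op": "move_arm", "data": {
  "plan": [0.4, 1, 0, 0, 0, 0.18, 0.8, 2, 0, 0, 0, 0.36, 1.1, 2.77, 0, 0, 0, 0.54, 1.1, 2.77, 0, 0, 0, 0.605, 1.1, 2.77, -1, 0, 0, 0.605, 1.1, 2.77, -2, 0, 0, 0.605, 1.1, 2.77, -2.6, 0, 0, 0.605, 1.1, 2.77, -3.0, 0, 0, 0.605, 1.1, 2.77, -3.0, 0, 0, 0.605]
}}

```text
time_s: 7.08
eef_pos: [0.6634, 0.0687, -0.0003]
eef_rot: [-0.001, -0.06, 0.998, 0.0]
wrist_force: [-0.8, 0.1, 0.8]
opening: 1.0
grasp_force: 0.0
```

Emit:
{"op": "move_arm", "data": {
  "plan": [0, 0, 0, 0, 0, 0, 0, 0, 0, 0, 0, 0, 0, 0, 0, 0, 0, 0, 0, 0, 0, 0, 0, 0, 0, 0, 0, 0, 0, 0],
  "grip": 30
}}

```text
time_s: 7.7
eef_pos: [0.6664, 0.0689, 0.0037]
eef_rot: [0.002, -0.06, 0.998, -0.0]
wrist_force: [-0.2, 2.0, 7.4]
opening: 0.575
grasp_force: 64.8
```

```bash
python3 -c "
from h import *
st()
im=snap('side','s3');snap('top','top3');crop('s3',270,150,110,90,7,'s3c')"
```

```text
7.7 [0.6664 0.0689 0.0037] ang 1.691 F [-0.2  2.   7.4] op 49.1 gf 64.8
```

View pics/s3c.png

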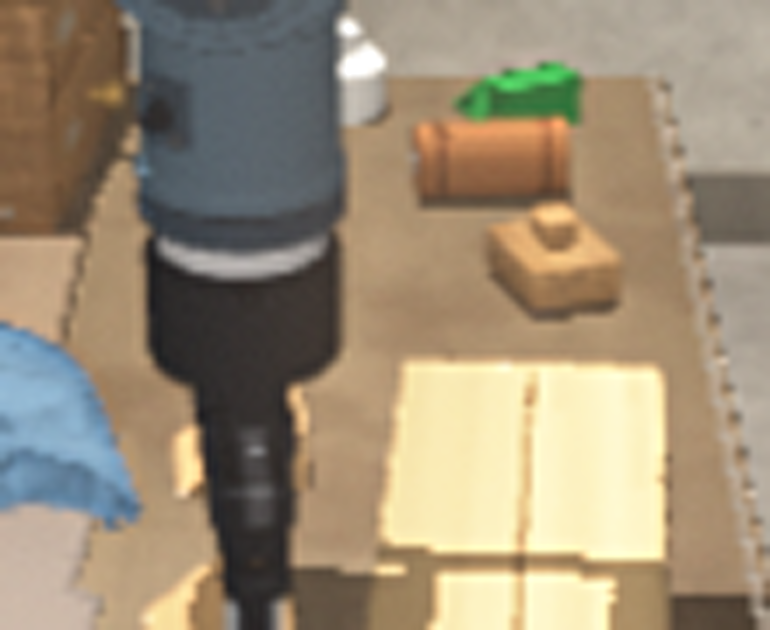

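The chock is gripped (49 mm), and the block stands upright on the table at (555,260) in this crop. I'll lift, turn and carry the chock over the batten end of the board.

Emit:
{"op": "move_arm", "data": {
  "plan": [0, 0, 0.8, 0, 0, 0, 0, 0, 1.6, 0, 0, -0.18, -0.5, 0.2, 1.6, 0, 0, -0.36, -1, 0.4, 1.6, 0, 0, -0.54, -1.5, 0.6, 1.6, 0, 0, -0.72, -2.08, 0.87, 1.6, 0, 0, -0.9, -2.08, 0.87, 1.6, 0, 0, -1.08, -2.08, 0.87, 1.6, 0, 0, -1.26, -2.08, 0.87, 1.6, 0, 0, -1.44, -2.08, 0.87, 1.6, 0, 0, -1.62]
}}

```text
time_s: 9.05
eef_pos: [0.5605, 0.1121, 0.0816]
eef_rot: [0.0, 0.684, 0.73, 0.0]
wrist_force: [0.5, -0.2, -1.2]
opening: 0.572
grasp_force: 63.8
```

Emit:
{"op": "move_arm", "data": {
  "plan": [0, 0, 0, 0, 0, -0.131, 0, 0, 0, 0, 0, -0.131, 0, 0, 0, 0, 0, -0.131]
}}

```text
time_s: 9.43
eef_pos: [0.5605, 0.1121, 0.0813]
eef_rot: [0.0, 0.727, 0.686, 0.0]
wrist_force: [-0.2, 0.5, -1.6]
opening: 0.573
grasp_force: 63.8
```

```bash
python3 -c "
from h import *
st()
im=snap('side','s4');crop('s4',270,180,110,85,7,'s4c')"
```

```text
9.43 [0.5605 0.1121 0.0813] ang -0.0575 F [-0.2  0.5 -1.6] op 48.9 gf 63.8
```

View pics/s4c.png

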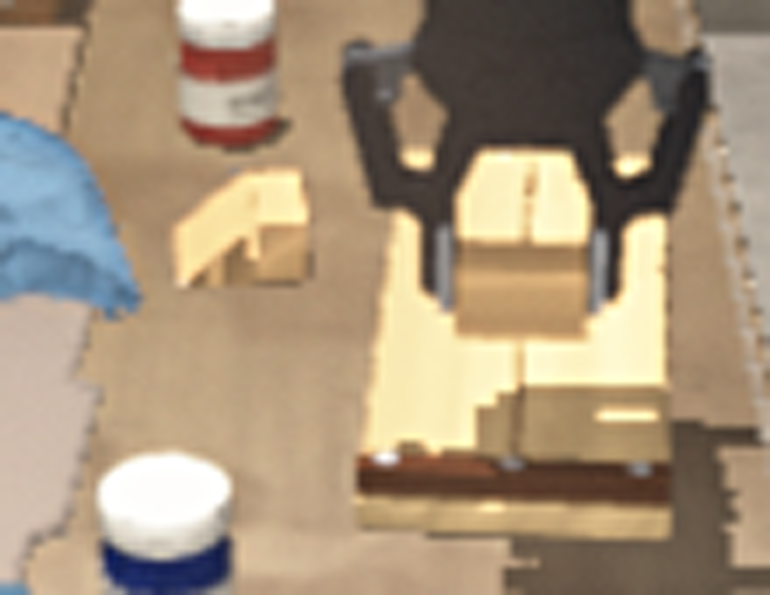

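The chock is held level, with its back facing the batten; the lower edge of the back runs (455,335)-(590,337) in the crop. I'll check where that edge is.

```bash
python3 -c "
from h import *
c=load('s4')
f=lambda x,y,z: np.round(ray(c,270+x/7-.43,180+y/7-.43,z),4)
print(f(455,335,.0776),f(590,337,.0776)); print('batten inner top',f(360,457,.029),f(668,462,.029))
print('line',f(518,450,.015),f(528,180,.015))
"
```

```text
[0.5856 0.1207 0.0776] [0.535  0.122  0.0776]
batten inner top [0.6214 0.1293 0.029 ] [0.5046 0.1322 0.029 ]
line [0.5601 0.1015 0.015 ] [ 0.5473 -0.131   0.015 ]
```

Emit:
{"op": "move_arm", "data": {
  "plan": [0, 0, -0.5, 0, 0, 0, 0, 0, -0.9, 0, 0, 0, 0, 0, -1.1, 0, 0, 0, 0, 0, -1.22, 0, 0, 0, 0, 0, -1.24, 0, 0, 0, 0, 0, -1.24, 0, 0, 0]
}}

```text
time_s: 10.22
eef_pos: [0.561, 0.1122, 0.0197]
eef_rot: [0.0, 0.728, 0.686, 0.0]
wrist_force: [0.3, 0.7, -1.5]
opening: 0.573
grasp_force: 63.8
```

Emit:
{"op": "move_arm", "data": {
  "plan": [0, 0.03, 0, 0, 0, 0, 0, 0.06, 0, 0, 0, 0, 0, 0.06, 0, 0, 0, 0]
}}

```text
time_s: 10.6
eef_pos: [0.561, 0.1139, 0.0198]
eef_rot: [0.001, 0.728, 0.686, -0.0]
wrist_force: [-0.7, -6.5, 1.5]
opening: 0.569
grasp_force: 64.0
```

```bash
python3 -c "
from h import *
st()"
```

```text
10.6 [0.561  0.1139 0.0198] ang -0.06 F [-0.7 -6.5  1.5] op 48.6 gf 64.0
```

Emit:
{"op": "move_arm", "data": {
  "plan": [0, 0, -0.02, 0, 0, 0, 0, 0, -0.02, 0, 0, 0]
}}

```text
time_s: 10.85
eef_pos: [0.5611, 0.1139, 0.0189]
eef_rot: [0.001, 0.728, 0.686, -0.0]
wrist_force: [-0.0, -7.5, 2.2]
opening: 0.57
grasp_force: 64.3
```

Emit:
{"op": "move_arm", "data": {
  "plan": [0, 0, 0, 0, 0, 0, 0, 0, 0, 0, 0, 0, 0, 0, 0.5, 0, 0, 0, 0, 0, 1.5, 0, 0, 0, 0, 0, 2.5, 0, 0, 0, -0.5, 1, 3, 0, 0, 0.18, -1, 2, 3, 0, 0, 0.36, -1, 3, 3, 0, 0, 0.54, -1, 4, 3, 0, 0, 0.72, -1, 5, 3, 0, 0, 0.9],
  "grip": 65
}}

```text
time_s: 12.1
eef_pos: [0.5102, 0.3672, 0.1686]
eef_rot: [0.0, 0.354, 0.935, 0.0]
wrist_force: [1.5, -1.1, -0.0]
opening: 0.761
grasp_force: 0.0
```

```bash
python3 -c "
from h import *
st()
snap('side','s5');snap('top','top5')
a=cv2.imread('pics/s5.png')[180:265,290:380];b=cv2.imread('pics/top5.png')[165:250,260:350]
r=lambda i:cv2.resize(i,(400,378),interpolation=cv2.INTER_CUBIC)
cv2.imwrite('pics/m5.png',np.hstack([r(a),r(b)]))"
```

```text
12.1 [0.5102 0.3672 0.1686] ang 0.8464 F [ 1.5 -1.1 -0. ] op 65.0 gf 0.0
```

View pics/m5.png

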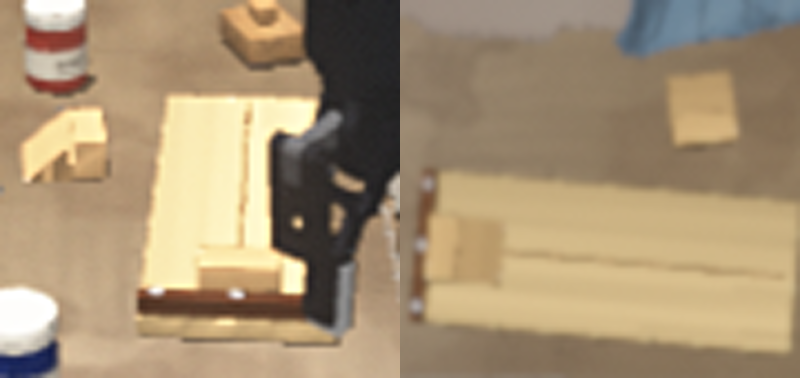

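The composite shows the chock flat on the board with its back on the batten and its toe towards the open end. The block is upright and the other chock is unmoved. Next is roller a.

Emit:
{"op": "move_arm", "data": {
  "plan": [0.4, 0.29, 0, 0, 0, 0.18, 0.81, 0.29, 0, 0, 0, 0.36, 0.81, 0.29, 0, 0, 0, 0.54, 0.81, 0.29, 0, 0, 0, 0.565, 0.81, 0.29, -1, 0, 0, 0.565, 0.81, 0.29, -2, 0, 0, 0.565, 0.81, 0.29, -2.8, 0, 0, 0.565, 0.81, 0.29, -3.27, 0, 0, 0.565, 0.81, 0.29, -3.27, 0, 0, 0.565],
  "grip": 65
}}

```text
time_s: 13.32
eef_pos: [0.5497, 0.379, 0.003]
eef_rot: [-0.002, 0.084, 0.997, -0.001]
wrist_force: [0.2, 0.4, -0.7]
opening: 0.753
grasp_force: 0.0
```

Emit:
{"op": "move_arm", "data": {
  "plan": [0, 0, 0, 0, 0, 0, 0, 0, 0, 0, 0, 0, 0, 0, 0, 0, 0, 0, 0, 0, 0, 0, 0, 0, 0, 0, 0.3, 0, 0, 0, 0, 0, 0.8, 0, 0, 0, 0, 0, 1.5, 0, 0, 0, 0, 0, 1.5, 0, 0, 0],
  "grip": 25
}}

```text
time_s: 14.32
eef_pos: [0.5535, 0.3809, 0.0843]
eef_rot: [0.003, 0.083, 0.997, 0.002]
wrist_force: [0.0, -0.2, -1.1]
opening: 0.444
grasp_force: 60.3
```

```bash
python3 -c "
from h import *
st()
snap('side','s6');snap('top','top6')
d=lambda a,b:cv2.absdiff(cv2.imread(f'pics/{a}.png'),cv2.imread(f'pics/{b}.png')).max(2)
print(d('top0','top6')[170:200,320:350].max(), d('s5','s6')[195:232,285:322].max())"
```

```text
14.32 [0.5535 0.3809 0.0843] ang 1.405 F [ 0.  -0.2 -1.1] op 37.9 gf 60.3
7 5
```

Emit:
{"op": "move_arm", "data": {
  "plan": [0.1, -1.1, 0, 0, 0, 0.106, 0.1, -2.2, 0, 0, 0, 0.106, 0.1, -3.3, 0, 0, 0, 0.106, 0.1, -4.4, 0, 0, 0, 0.106, 0.1, -5.5, 0, 0, 0, 0.106, 0.1, -6.5, 0, 0, 0, 0.106, 0.1, -7.11, 0, 0, 0, 0.106, 0.1, -7.11, 0, 0, 0, 0.106, 0.1, -7.11, -0.6, 0, 0, 0.106, 0.1, -7.11, -0.9, 0, 0, 0.106]
}}

```text
time_s: 15.68
eef_pos: [0.5541, 0.0253, 0.0324]
eef_rot: [-0.002, 0.03, 1.0, 0.0]
wrist_force: [-0.9, 0.2, -1.4]
opening: 0.45
grasp_force: 60.6
```

```bash
python3 -c "
from h import *
st()"
```

```text
15.68 [0.5541 0.0253 0.0324] ang 1.5116 F [-0.9  0.2 -1.4] op 38.4 gf 60.6
```

Emit:
{"op": "move_arm", "data": {
  "plan": [0.05, 0, -0.15, 0, 0, 0, 0.05, 0, -0.25, 0, 0, 0, 0.05, 0, -0.26, 0, 0, 0, 0.05, 0, -0.26, 0, 0, 0]
}}

```text
time_s: 16.18
eef_pos: [0.5592, 0.0244, 0.0224]
eef_rot: [0.001, 0.03, 1.0, 0.0]
wrist_force: [-0.2, 1.2, 2.1]
opening: 0.444
grasp_force: 61.0
```

```bash
python3 -c "
from h import *
st()"
```

```text
16.18 [0.5592 0.0244 0.0224] ang 1.5112 F [-0.2  1.2  2.1] op 37.9 gf 61.0
```

Emit:
{"op": "move_arm", "data": {
  "plan": [0, 0, 0, 0, 0, 0, 0, 0, 0, 0, 0, 0, 0, 0, 0.8, 0, 0, 0, 0, 0, 1.8, 0, 0, 0, 0, -0.5, 1.8, 0, 0, -0.18, -0.09, -0.92, 1.8, 0, 0, -0.36, -0.09, -0.92, 1.8, 0, 0, -0.54, -0.09, -0.92, 1.8, 0, 0, -0.72, -0.09, -0.92, 1.8, 0, 0, -0.9, -0.09, -0.92, 1.8, 0, 0, -1.08],
  "grip": 50
}}

```text
time_s: 17.42
eef_pos: [0.554, -0.022, 0.1116]
eef_rot: [0.0, 0.542, 0.84, -0.0]
wrist_force: [0.6, 0.2, -0.8]
opening: 0.585
grasp_force: 0.0
```

Emit:
{"op": "move_arm", "data": {
  "plan": [0, 0, 0, 0, 0, -0.18, 0, 0, 0, 0, 0, -0.36, 0, 0, 0, 0, 0, -0.49, 0, 0, -0.6, 0, 0, -0.49, 0, 0, -1.2, 0, 0, -0.49, 0, 0, -1.65, 0, 0, -0.49, 0, 0, -1.65, 0, 0, -0.49]
}}

```text
time_s: 18.3
eef_pos: [0.5523, -0.0215, 0.0274]
eef_rot: [-0.002, 0.728, 0.686, -0.001]
wrist_force: [-0.1, 0.3, 0.4]
opening: 0.583
grasp_force: 0.0
```

```bash
python3 -c "
from h import *
st()"
```

```text
18.3 [ 0.5523 -0.0215  0.0274] ang -0.0592 F [-0.1  0.3  0.4] op 49.8 gf 0.0
```

Emit:
{"op": "move_arm", "data": {
  "plan": [0.01, 0.15, 0, 0, 0, 0, 0.02, 0.3, 0, 0, 0, 0, 0.03, 0.45, 0, 0, 0, 0, 0.04, 0.58, 0, 0, 0, 0, 0.05, 0.7, 0, 0, 0, 0, 0.05, 0.8, 0, 0, 0, 0, 0.05, 0.88, 0, 0, 0, 0, 0.05, 0.92, 0, 0, 0, 0, 0.05, 0.92, 0, 0, 0, 0]
}}

```text
time_s: 19.42
eef_pos: [0.5565, 0.0242, 0.0292]
eef_rot: [-0.0, 0.728, 0.686, -0.0]
wrist_force: [-0.7, -0.4, -0.2]
opening: 0.586
grasp_force: 0.0
```

Emit:
{"op": "move_arm", "data": {
  "plan": [0, 0.04, 0, 0, 0, 0, 0, 0.08, 0, 0, 0, 0, 0, 0.08, 0, 0, 0, 0]
}}

```text
time_s: 19.8
eef_pos: [0.5565, 0.0283, 0.0292]
eef_rot: [-0.0, 0.728, 0.686, -0.0]
wrist_force: [-0.0, -0.0, -0.7]
opening: 0.582
grasp_force: 0.0
```

```bash
python3 -c "
from h import *
st()"
```

```text
19.8 [0.5565 0.0283 0.0292] ang -0.0589 F [-0.  -0.  -0.7] op 49.7 gf 0.0
```

Emit:
{"op": "move_arm", "data": {
  "plan": [0, 0.03, 0, 0, 0, 0, 0, 0.06, 0, 0, 0, 0, 0, 0.06, 0, 0, 0, 0]
}}

```text
time_s: 20.18
eef_pos: [0.5565, 0.0313, 0.0292]
eef_rot: [0.0, 0.728, 0.686, 0.0]
wrist_force: [1.0, 0.3, 0.4]
opening: 0.579
grasp_force: 0.0
```

Emit:
{"op": "move_arm", "data": {
  "plan": [0, 0.03, 0, 0, 0, 0, 0, 0.06, 0, 0, 0, 0, 0, 0.06, 0, 0, 0, 0]
}}

```text
time_s: 20.55
eef_pos: [0.5567, 0.0325, 0.0297]
eef_rot: [0.001, 0.727, 0.686, -0.001]
wrist_force: [-2.3, -7.6, 3.4]
opening: 0.586
grasp_force: 4.0
```

```bash
cat >> h.py <<'E'
def E(c,p0,p1,z=None):
    "profile of grey levels between two world points"
    n=60; im=c['pixels'].astype(np.float32); L=[np.array(p0)+(np.array(p1)-np.array(p0))*t for t in np.linspace(0,1,n)]
    uv=np.float32([proj(c,l) for l in L]); return cv2.remap(im,uv[:,0].reshape(1,-1),uv[:,1].reshape(1,-1),cv2.INTER_LINEAR)[0]
E
python3 -c "
from h import *
st()
snap('side','s7');crop('s7',290,180,100,80,8,'s7c')"
```

```text
20.55 [0.5567 0.0325 0.0297] ang -0.0585 F [-2.3 -7.6  3.4] op 50.1 gf 4.0
```

View pics/s7c.png

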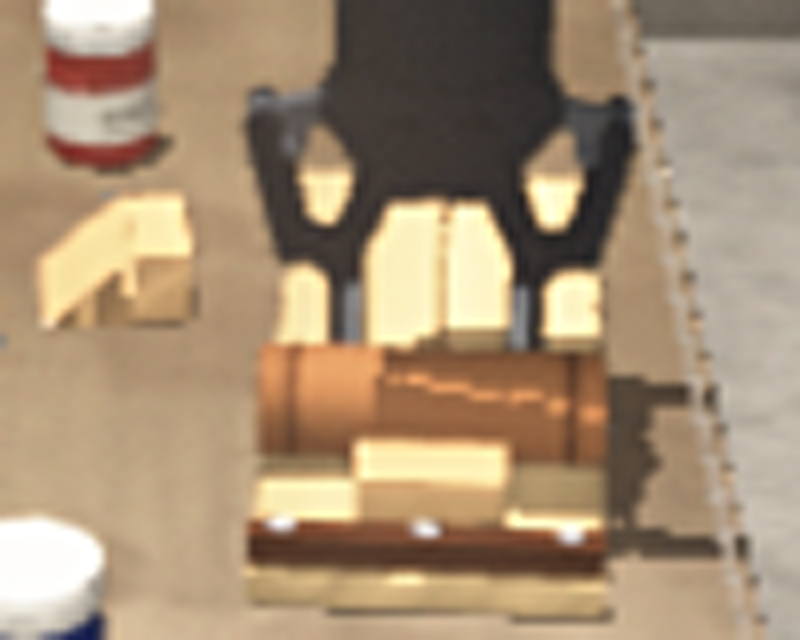

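The side picture shows roller a lying against the chock, square and spanning the board's width evenly: x = 258-605 in the crop, against 250-607 for the board. I'll back off and fetch roller b.

Emit:
{"op": "move_arm", "data": {
  "plan": [0, -0.4, 0, 0, 0, 0, 0, -0.5, 0.8, 0, 0, 0.1, 0, -0.5, 2.0, 0, 0, 0.28, 0, 0.5, 2.4, 0, 0, 0.46, 0.1, 1.5, 2.4, 0, 0, 0.64, 0.2, 2.5, 2.4, 0, 0, 0.82, 0.3, 3.5, 2.4, 0, 0, 1.0, 0.33, 4.5, 2.4, 0, 0, 1.18, 0.33, 4.69, 2.4, 0, 0, 1.36, 0.33, 4.69, 2.4, 0, 0, 1.54]
}}

```text
time_s: 21.85
eef_pos: [0.5729, 0.2694, 0.1487]
eef_rot: [-0.0, 0.041, 0.999, 0.0]
wrist_force: [0.7, -0.2, 0.7]
opening: 0.587
grasp_force: 0.0
```

```bash
python3 -c "
from h import *
st()"
```

```text
21.85 [0.5729 0.2694 0.1487] ang 1.4888 F [ 0.7 -0.2  0.7] op 50.1 gf 0.0
```

Emit:
{"op": "move_arm", "data": {
  "plan": [0, -0.05, 0, 0, 0, 0.01, 0, -0.05, -1, 0, 0, 0.01, 0, -0.05, -2, 0, 0, 0.01, 0, -0.05, -2.6, 0, 0, 0.01, 0, -0.05, -2.88, 0, 0, 0.01, 0, -0.05, -2.88, 0, 0, 0.01],
  "grip": 65
}}

```text
time_s: 22.6
eef_pos: [0.5728, 0.2655, 0.0047]
eef_rot: [-0.001, 0.041, 0.999, -0.0]
wrist_force: [0.4, 0.4, 0.6]
opening: 0.763
grasp_force: 0.0
```

Emit:
{"op": "move_arm", "data": {
  "plan": [0, 0, 0, 0, 0, 0, 0, 0, 0, 0, 0, 0, 0, 0, 0, 0, 0, 0, 0, 0, 0, 0, 0, 0, 0, 0, 0.3, 0, 0, 0, 0, 0, 0.9, 0, 0, 0, 0, 0, 1.6, 0, 0, 0, 0, 0, 1.6, 0, 0, 0],
  "grip": 25
}}

```text
time_s: 23.6
eef_pos: [0.5755, 0.267, 0.0894]
eef_rot: [0.003, 0.04, 0.999, 0.001]
wrist_force: [-0.1, 0.9, -1.6]
opening: 0.447
grasp_force: 60.5
```

```bash
python3 -c "
from h import *
st()
snap('side','s8');snap('top','top8')
d=lambda a,b:cv2.absdiff(cv2.imread(f'pics/{a}.png'),cv2.imread(f'pics/{b}.png')).max(2)
print(d('top5','top8')[170:200,320:350].max(), d('s5','s8')[195:232,285:322].max(), d('top3','top8')[210:240,380:395].max())"
```

```text
23.6 [0.5755 0.267  0.0894] ang 1.4911 F [-0.1  0.9 -1.6] op 38.2 gf 60.5
3 13 3
```

Emit:
{"op": "move_arm", "data": {
  "plan": [-0.1, -1.1, 0, 0, 0, 0.02, -0.2, -2.2, 0, 0, 0, 0.02, -0.3, -3.3, 0, 0, 0, 0.02, -0.39, -4.4, 0, 0, 0, 0.02, -0.39, -5.41, 0, 0, 0, 0.02, -0.39, -5.41, 0, 0, 0, 0.02, -0.39, -5.41, -0.6, 0, 0, 0.02, -0.39, -5.41, -1.1, 0, 0, 0.02, -0.39, -5.41, -1.36, 0, 0, 0.02, -0.39, -5.41, -1.36, 0, 0, 0.02]
}}

```text
time_s: 24.95
eef_pos: [0.5552, -0.0037, 0.019]
eef_rot: [0.001, 0.029, 1.0, -0.0]
wrist_force: [-3.0, -0.5, 14.1]
opening: 0.449
grasp_force: 68.4
```

```bash
python3 -c "
from h import *
st()"
```

```text
24.95 [ 0.5552 -0.0037  0.019 ] ang 1.5119 F [-3.  -0.5 14.1] op 38.3 gf 68.4
```

Emit:
{"op": "move_arm", "data": {
  "plan": [0, 0, 0.03, 0, 0, 0, 0, 0, 0.03, 0, 0, 0, 0, 0, 0.8, 0, 0, 0, 0, 0, 1.8, 0, 0, 0, 0, -0.5, 1.8, 0, 0, -0.18, -0.05, -0.92, 1.8, 0, 0, -0.36, -0.05, -0.92, 1.8, 0, 0, -0.54, -0.05, -0.92, 1.8, 0, 0, -0.72, -0.05, -0.92, 1.8, 0, 0, -0.9, -0.05, -0.92, 1.8, 0, 0, -1.08],
  "grip": 50
}}

```text
time_s: 26.2
eef_pos: [0.5504, -0.0499, 0.1064]
eef_rot: [-0.001, 0.542, 0.84, -0.0]
wrist_force: [0.0, 0.6, 0.2]
opening: 0.584
grasp_force: 0.0
```

Emit:
{"op": "move_arm", "data": {
  "plan": [0, 0, 0, 0, 0, -0.18, 0, 0, 0, 0, 0, -0.36, 0, 0, 0, 0, 0, -0.49, 0, 0, -0.6, 0, 0, -0.49, 0, 0, -1.2, 0, 0, -0.49, 0, 0, -1.6, 0, 0, -0.49, 0, 0, -1.6, 0, 0, -0.49]
}}

```text
time_s: 27.08
eef_pos: [0.549, -0.0494, 0.025]
eef_rot: [-0.002, 0.728, 0.686, -0.001]
wrist_force: [-0.2, 0.5, -0.1]
opening: 0.589
grasp_force: 0.0
```

```bash
python3 -c "
from h import *
st()"
```

```text
27.07 [ 0.549  -0.0494  0.025 ] ang -0.0588 F [-0.2  0.5 -0.1] op 50.3 gf 0.0
```

Emit:
{"op": "move_arm", "data": {
  "plan": [0.02, 0.15, 0.06, 0, 0, 0, 0.03, 0.3, 0.06, 0, 0, 0, 0.04, 0.45, 0.06, 0, 0, 0, 0.05, 0.58, 0.06, 0, 0, 0, 0.06, 0.68, 0.06, 0, 0, 0, 0.06, 0.76, 0.06, 0, 0, 0, 0.06, 0.8, 0.06, 0, 0, 0, 0.06, 0.8, 0.06, 0, 0, 0]
}}

```text
time_s: 28.08
eef_pos: [0.5539, -0.0103, 0.0301]
eef_rot: [-0.0, 0.728, 0.686, -0.0]
wrist_force: [-0.9, -0.5, 0.1]
opening: 0.587
grasp_force: 0.0
```

Emit:
{"op": "move_arm", "data": {
  "plan": [0, 0.03, 0, 0, 0, 0, 0, 0.06, 0, 0, 0, 0, 0, 0.06, 0, 0, 0, 0]
}}

```text
time_s: 28.45
eef_pos: [0.554, -0.0077, 0.0301]
eef_rot: [0.0, 0.728, 0.686, -0.0]
wrist_force: [0.4, -2.2, -1.1]
opening: 0.585
grasp_force: 1.2
```

Emit:
{"op": "move_arm", "data": {
  "plan": [0, 0.03, 0, 0, 0, 0, 0, 0.04, 0, 0, 0, 0, 0, 0.04, 0, 0, 0, 0]
}}

```text
time_s: 28.82
eef_pos: [0.5541, -0.0054, 0.0302]
eef_rot: [0.0, 0.728, 0.686, 0.0]
wrist_force: [0.4, -2.5, -0.9]
opening: 0.582
grasp_force: 1.5
```

Emit:
{"op": "move_arm", "data": {
  "plan": [0, -0.4, 0, 0, 0, 0, 0, -0.5, 0.8, 0, 0, -0.1, 0, -0.7, 2.0, 0, 0, -0.28, 0, -1.8, 2.4, 0, 0, -0.46, 0.1, -2.9, 2.4, 0, 0, -0.64, 0.1, -4, 2.4, 0, 0, -0.82, 0.1, -5.1, 2.4, 0, 0, -1.0, 0.11, -6.2, 2.4, 0, 0, -1.18, 0.11, -7.2, 2.4, 0, 0, -1.36, 0.11, -7.74, 2.4, 0, 0, -1.431]
}}

```text
time_s: 30.08
eef_pos: [0.5583, -0.3961, 0.15]
eef_rot: [0.0, 0.999, 0.037, 0.0]
wrist_force: [0.1, 1.1, 0.1]
opening: 0.585
grasp_force: 0.0
```

```bash
python3 -c "
from h import *
st()
c=snap('top','top9');snap('side','s9')
d=lambda a,b:cv2.absdiff(cv2.imread(f'pics/{a}.png'),cv2.imread(f'pics/{b}.png')).max(2)
print(d('top5','top9')[170:200,320:350].max(), d('s5','s9')[195:232,285:322].max())
a=cv2.imread('pics/s9.png')[150:250,280:380];b=cv2.imread('pics/top9.png')[165:250,260:345]
r=lambda i:cv2.resize(i,(400,400),interpolation=cv2.INTER_CUBIC)
cv2.imwrite('pics/m9.png',np.hstack([r(a),r(b)]))
for off in(-.035,.035):
  g=E(c,[.555+off*.998+.06*-.05,-.0097-.05-.06*off,.035],[.555+off*.998+.06*.11,-.0097+.11-.06*off,.035]); print(g.astype(int)[:,0].tolist())"
```

```text
30.07 [ 0.5583 -0.3961  0.15  ] ang -1.4962 F [0.1 1.1 0.1] op 49.9 gf 0.0
85 114
[217, 217, 217, 217, 217, 217, 217, 217, 217, 216, 217, 217, 216, 210, 189, 162, 140, 142, 151, 159, 164, 166, 166, 165, 163, 160, 155, 149, 146, 150, 157, 149, 144, 146, 154, 162, 167, 171, 174, 173, 170, 165, 158, 154, 157, 179, 199, 211, 216, 217, 218, 218, 218, 218, 217, 217, 217, 217, 217, 218]
[203, 203, 203, 203, 203, 204, 203, 204, 204, 204, 204, 204, 203, 199, 187, 164, 144, 134, 139, 142, 144, 146, 147, 148, 145, 141, 136, 132, 132, 137, 138, 135, 138, 147, 156, 163, 169, 172, 173, 172, 168, 162, 153, 147, 150, 167, 188, 198, 202, 204, 204, 203, 203, 203, 203, 203, 203, 203, 203, 204]
```

View pics/m9.png

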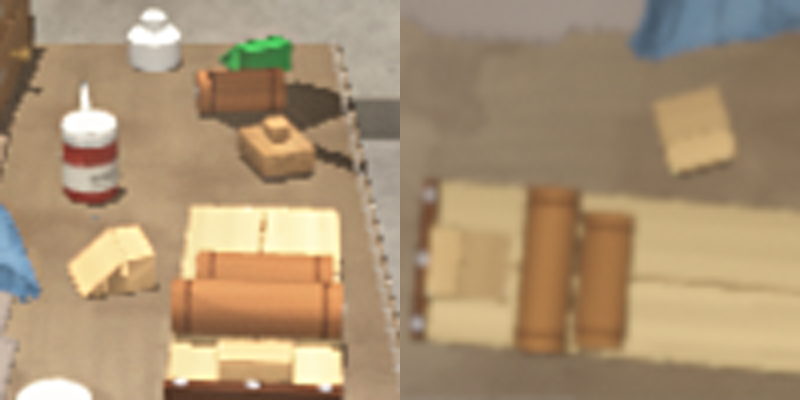

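The pictures show two things. Chock_1 has been knocked aside and now sits at about (695,130) in the right half. Rollers a and b touch each other but have rolled back about 18 mm from the chock, so I pushed too hard up the slope. I'll close that gap with the final push. Roller c is next.

Emit:
{"op": "move_arm", "data": {
  "plan": [0.02, 0.07, 0, 0, 0, 0, 0.02, 0.07, -1, 0, 0, 0, 0.02, 0.07, -2, 0, 0, 0, 0.02, 0.07, -2.6, 0, 0, 0, 0.02, 0.07, -2.92, 0, 0, 0, 0.02, 0.07, -2.92, 0, 0, 0],
  "grip": 65
}}

```text
time_s: 30.92
eef_pos: [0.5603, -0.3875, 0.0034]
eef_rot: [-0.001, 0.999, 0.041, -0.001]
wrist_force: [0.4, 0.5, 0.3]
opening: 0.762
grasp_force: 0.0
```

Emit:
{"op": "move_arm", "data": {
  "plan": [0, 0, 0, 0, 0, 0, 0, 0, 0, 0, 0, 0, 0, 0, 0, 0, 0, 0, 0, 0, 0, 0, 0, 0, 0, 0, 0.3, 0, 0, 0, 0, 0, 0.9, 0, 0, 0, 0, 0, 2, 0, 0, 0, 0, 0, 2.4, 0, 0, 0, 0, 0, 2.4, 0, 0, 0],
  "grip": 25
}}

```text
time_s: 32.05
eef_pos: [0.5614, -0.3897, 0.1264]
eef_rot: [0.001, 0.999, 0.04, 0.001]
wrist_force: [1.0, 0.9, -1.6]
opening: 0.447
grasp_force: 60.4
```

```bash
python3 -c "
from h import *
st()
c=load('top9')
q=lambda x,y,z:ray(c,260+(x-400)/4.706-.39,165+y/4.706-.39,z)[:2]
T1,T2,B2,B1=[q(*p,0) for p in((655,103),(715,87),(737,155),(677,175))]
print(T1,T2,B2,B1,(T1+T2)/2,(B1+B2)/2); d=(T1+T2)/2-(B1+B2)/2; print((T1+T2+B1+B2)/4,np.linalg.norm(d),np.arctan2(d[1],d[0]),np.linalg.norm(T1-T2),np.linalg.norm(B1-B2))
im=c['pixels'][170:205,310:345].astype(int); m=((im[:,:,0]-im[:,:,2])>58).astype(np.uint8)
n,l,s,_=cv2.connectedComponentsWithStats(m); k=1+np.argmax(s[1:,4]); ys,xs=np.where(l==k)
r=cv2.minAreaRect(np.float32(np.c_[xs,ys])); print(s[k],r); bx=cv2.boxPoints(r)+[310,170]
for p in bx: print(ray(c,*p,0.0)[:2])
"
```

```text
32.05 [ 0.5614 -0.3897  0.1264] ang -1.49 F [ 1.   0.9 -1.6] op 38.2 gf 60.4
[ 0.68711472 -0.03364584] [ 0.70043646 -0.07890459] [ 0.64901778 -0.09672693] [ 0.63272508 -0.05166125] [ 0.69377559 -0.05627522] [ 0.64087143 -0.07419409]
[ 0.66732351 -0.06523465] 0.055856390488031205 0.32657665765841937 0.04717863548983668 0.04792043192958175
[  4  13  18  19 242] ((12.29411792755127, 22.176471710205078), (16.00735092163086, 15.522278785705566), 75.96376037597656)
[ 0.6877593  -0.03015343]
[ 0.70259355 -0.08363481]
[ 0.64723349 -0.09870441]
[ 0.63247564 -0.045378  ]
```

Emit:
{"op": "move_arm", "data": {
  "plan": [0, 1.1, 0, 0, 0, -0.07, -0.1, 2.2, 0, 0, 0, -0.141, -0.18, 3.3, 0, 0, 0, -0.141, -0.18, 4.4, 0, 0, 0, -0.141, -0.18, 5.5, 0, 0, 0, -0.141, -0.18, 6.48, 0, 0, 0, -0.141, -0.18, 6.48, -0.6, 0, 0, -0.141, -0.18, 6.48, -1.4, 0, 0, -0.141, -0.18, 6.48, -1.8, 0, 0, -0.141, -0.18, 6.48, -1.9, 0, 0, -0.141]
}}

```text
time_s: 33.3
eef_pos: [0.5484, -0.0638, 0.0255]
eef_rot: [-0.001, 1.0, -0.03, -0.003]
wrist_force: [0.1, 0.3, -0.8]
opening: 0.449
grasp_force: 60.7
```

```bash
python3 -c "
from h import *
st()"
```

```text
33.3 [ 0.5484 -0.0638  0.0255] ang -1.631 F [ 0.1  0.3 -0.8] op 38.3 gf 60.7
```

Emit:
{"op": "move_arm", "data": {
  "plan": [0.08, -0.04, 0, 0, 0, 0, 0.08, -0.04, -0.08, 0, 0, 0, 0.08, -0.04, -0.11, 0, 0, 0, 0.08, -0.04, -0.11, 0, 0, 0]
}}

```text
time_s: 33.8
eef_pos: [0.5556, -0.0669, 0.024]
eef_rot: [0.0, 1.0, -0.03, 0.0]
wrist_force: [-0.3, -0.2, -1.8]
opening: 0.449
grasp_force: 60.7
```

```bash
python3 -c "
from h import *
st()"
```

```text
33.8 [ 0.5556 -0.0669  0.024 ] ang -1.6311 F [-0.3 -0.2 -1.8] op 38.4 gf 60.7
```

Emit:
{"op": "move_arm", "data": {
  "plan": [0, 0, -0.05, 0, 0, 0, 0, 0, -0.08, 0, 0, 0, 0, 0, -0.08, 0, 0, 0]
}}

```text
time_s: 34.17
eef_pos: [0.5559, -0.067, 0.0216]
eef_rot: [0.0, 1.0, -0.03, 0.0]
wrist_force: [-6.7, 2.0, 14.7]
opening: 0.451
grasp_force: 62.4
```

Emit:
{"op": "move_arm", "data": {
  "plan": [0, 0, 0, 0, 0, 0, 0, 0, 0, 0, 0, 0, 0, 0, 0.8, 0, 0, 0, 0, 0, 1.8, 0, 0, 0, 0, -0.5, 1.8, 0, 0, 0.18, -0.1, -0.9, 1.8, 0, 0, 0.36, -0.1, -0.9, 1.8, 0, 0, 0.54, -0.1, -0.9, 1.8, 0, 0, 0.72, -0.1, -0.9, 1.8, 0, 0, 0.9, -0.1, -0.9, 1.8, 0, 0, 1.08],
  "grip": 50
}}

```text
time_s: 35.42
eef_pos: [0.5504, -0.1119, 0.1094]
eef_rot: [-0.0, 0.871, 0.491, -0.0]
wrist_force: [-0.1, 0.8, -1.0]
opening: 0.587
grasp_force: 0.0
```

Emit:
{"op": "move_arm", "data": {
  "plan": [0, 0, 0, 0, 0, 0.18, 0, 0, 0, 0, 0, 0.36, 0, 0, 0, 0, 0, 0.49, 0, 0, -0.6, 0, 0, 0.49, 0, 0, -1.2, 0, 0, 0.49, 0, 0, -1.6, 0, 0, 0.49, 0, 0, -1.6, 0, 0, 0.49]
}}

```text
time_s: 36.3
eef_pos: [0.5489, -0.1112, 0.0278]
eef_rot: [-0.002, 0.728, 0.685, -0.001]
wrist_force: [-0.1, -0.5, 0.6]
opening: 0.581
grasp_force: 0.0
```

```bash
python3 -c "
from h import *
st()"
```

```text
36.3 [ 0.5489 -0.1112  0.0278] ang -0.061 F [-0.1 -0.5  0.6] op 49.6 gf 0.0
```

Emit:
{"op": "move_arm", "data": {
  "plan": [0.02, 0.15, 0.02, 0, 0, 0, 0.03, 0.3, 0.02, 0, 0, 0, 0.05, 0.45, 0.02, 0, 0, 0, 0.06, 0.6, 0.02, 0, 0, 0, 0.07, 0.75, 0.02, 0, 0, 0, 0.08, 0.87, 0.02, 0, 0, 0, 0.08, 0.97, 0.02, 0, 0, 0, 0.08, 1.06, 0.02, 0, 0, 0, 0.08, 1.12, 0.02, 0, 0, 0, 0.08, 1.16, 0.02, 0, 0, 0]
}}

```text
time_s: 37.55
eef_pos: [0.5545, -0.0537, 0.0306]
eef_rot: [-0.0, 0.728, 0.685, -0.0]
wrist_force: [-1.4, -1.6, 1.1]
opening: 0.586
grasp_force: 0.8
```

Emit:
{"op": "move_arm", "data": {
  "plan": [0, 0, 0, 0, 0, 0, 0, 0, 0, 0, 0, 0]
}}

```text
time_s: 37.8
eef_pos: [0.5545, -0.0539, 0.0307]
eef_rot: [-0.0, 0.728, 0.685, -0.0]
wrist_force: [0.9, 0.2, 0.2]
opening: 0.583
grasp_force: 0.0
```

Emit:
{"op": "move_arm", "data": {
  "plan": [0, -0.2, 0, 0, 0, 0, 0, -0.5, 0, 0, 0, 0, 0, -0.6, 1.2, 0, 0, -0.1, 0, -1.5, 2.4, 0, 0, -0.28, 0, -2.4, 2.4, 0, 0, -0.46, 0, -3.3, 2.4, 0, 0, -0.64, 0, -4.2, 2.4, 0, 0, -0.82, 0, -5.1, 2.4, 0, 0, -1.0, 0, -5.9, 2.4, 0, 0, -1.18, 0, -5.9, 2.4, 0, 0, -1.21]
}}

```text
time_s: 39.05
eef_pos: [0.5533, -0.3532, 0.1506]
eef_rot: [0.001, 0.989, 0.146, 0.0]
wrist_force: [-0.0, 0.3, -0.2]
opening: 0.589
grasp_force: 0.0
```

```bash
python3 -c "
from h import *
st()
c=snap('top','top10');snap('side','s10')
for off in(-.03,.03):
  g=E(c,[.555+off*.998+.06*-.06,-.0097-.06-.06*off,.035],[.555+off*.998+.06*.11,-.0097+.11-.06*off,.035]); print(g.astype(int)[:,0].tolist())
im=c['pixels'][160:205,305:350].astype(int); m=((im[:,:,0]-im[:,:,2])>52).astype(np.uint8)
n,l,s,_=cv2.connectedComponentsWithStats(m); k=1+np.argmax(s[1:,4]); ys,xs=np.where(l==k)
r=cv2.minAreaRect(np.float32(np.c_[xs,ys])); print(s[k],r)
for p in cv2.boxPoints(r)+[305,160]: print(ray(c,*p,0.0)[:2])
a=cv2.imread('pics/s10.png')[195:235,280:330];b=cv2.imread('pics/top10.png')[170:240,255:345]
cv2.imwrite('pics/m10.png',np.hstack([cv2.resize(a,(250,466),interpolation=cv2.INTER_CUBIC)*1,cv2.resize(b,(550,466),interpolation=cv2.INTER_CUBIC)]))"
```

```text
39.05 [ 0.5533 -0.3532  0.1506] ang -1.2773 F [-0.   0.3 -0.2] op 50.3 gf 0.0
[212, 212, 211, 211, 212, 211, 211, 209, 202, 183, 150, 132, 130, 137, 146, 155, 159, 162, 162, 160, 155, 145, 132, 126, 130, 141, 151, 159, 165, 170, 173, 173, 171, 166, 157, 145, 128, 117, 120, 135, 148, 156, 162, 167, 171, 171, 169, 165, 159, 155, 160, 180, 199, 207, 210, 210, 210, 209, 209, 209]
[202, 202, 202, 202, 202, 202, 202, 202, 196, 173, 145, 127, 128, 136, 142, 146, 147, 148, 148, 146, 139, 130, 121, 117, 122, 136, 148, 156, 162, 164, 163, 161, 157, 151, 143, 132, 121, 114, 120, 133, 145, 155, 163, 168, 170, 170, 168, 163, 156, 148, 152, 169, 190, 200, 202, 202, 202, 202, 202, 202]
[  8  23  19  19 268] ((17.264705657958984, 32.05882263183594), (16.734956741333008, 16.00735092163086), 75.96376037597656)
[ 0.68920817 -0.02885537]
[ 0.70450839 -0.08401291]
[ 0.64662802 -0.09976569]
[ 0.63141017 -0.04477524]
```

View pics/m10.png

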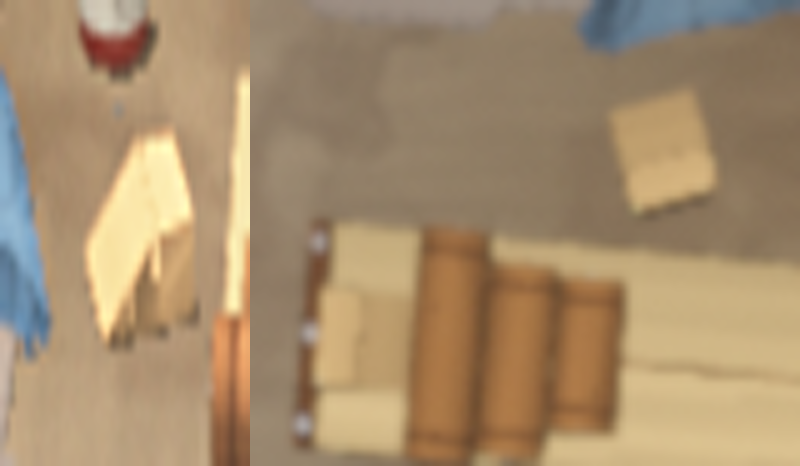

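The row a, b, c is touching, square and near the centre line; the axes are at about 0.068, 0.027 and -0.012 in board y. Chock_1's corners are at (610,113), (697,88), (716,187) and (635,214) in the right half, toe uppermost. I'll compute its pose from these.

```bash
python3 -c "
from h import *
c=load('top10')
q=lambda x,y,z:ray(c,255+(x-250)/6.111-.42,170+y/6.657-.42,z)[:2]
T1,T2,B2,B1=[q(*p,0) for p in((610,113),(697,88),(716,187),(635,214))]
t=(T1+T2)/2;b=(B1+B2)/2;d=t-b;print(t,b,(t+b)/2,np.linalg.norm(d),np.arctan2(d[1],d[0]),np.linalg.norm(T1-T2),np.linalg.norm(B1-B2))
e=T1-T2;print(np.arctan2(-e[0],e[1]));e=B1-B2;print(np.arctan2(-e[0],e[1]))
"
```

```text
[ 0.69424546 -0.05782929] [ 0.64071922 -0.07192602] [ 0.66748234 -0.06487766] 0.055351385802741376 0.2575138244376416 0.05264472349603381 0.04942035354505308
0.28355863951458615
0.32207119881410956
```

Emit:
{"op": "move_arm", "data": {
  "plan": [0.4, 1.1, 0, 0, 0, -0.014, 0.8, 2.2, 0, 0, 0, -0.014, 1.2, 3.4, 0, 0, 0, -0.014, 1.6, 4.6, 0, 0, 0, -0.014, 1.97, 5.68, 0, 0, 0, -0.014, 1.97, 5.68, 0, 0, 0, -0.014, 1.97, 5.68, -0.8, 0, 0, -0.014, 1.97, 5.68, -1.7, 0, 0, -0.014, 1.97, 5.68, -1.7, 0, 0, -0.014],
  "grip": 72
}}

```text
time_s: 40.28
eef_pos: [0.649, -0.064, 0.0615]
eef_rot: [-0.002, 0.99, 0.143, -0.004]
wrist_force: [-0.2, -0.3, 0.2]
opening: 0.84
grasp_force: 0.0
```

```bash
python3 -c "
from h import *
st()"
```

```text
40.27 [ 0.649  -0.064   0.0615] ang -1.2839 F [-0.2 -0.3  0.2] op 71.8 gf 0.0
```

Emit:
{"op": "move_arm", "data": {
  "plan": [0, 0, -0.6, 0, 0, 0, 0, 0, -1.0, 0, 0, 0, 0, 0, -1.22, 0, 0, 0, 0, 0, -1.22, 0, 0, 0, 0, 0, -1.22, 0, 0, 0]
}}

```text
time_s: 40.9
eef_pos: [0.6538, -0.0651, 0.0058]
eef_rot: [0.0, 0.99, 0.142, 0.001]
wrist_force: [0.4, 0.3, 1.0]
opening: 0.843
grasp_force: 0.0
```

Emit:
{"op": "move_arm", "data": {
  "plan": [0, 0, 0, 0, 0, 0, 0, 0, 0, 0, 0, 0, 0, 0, 0, 0, 0, 0, 0, 0, 0, 0, 0, 0, 0, 0, 0, 0, 0, 0],
  "grip": 30
}}

```text
time_s: 41.52
eef_pos: [0.6541, -0.0654, 0.0061]
eef_rot: [0.001, 0.99, 0.142, 0.001]
wrist_force: [1.1, -1.3, 5.5]
opening: 0.573
grasp_force: 64.4
```

```bash
python3 -c "
from h import *
st()"
```

```text
41.52 [ 0.6541 -0.0654  0.0061] ang -1.2849 F [ 1.1 -1.3  5.5] op 49.0 gf 64.4
```

Emit:
{"op": "move_arm", "data": {
  "plan": [0, 0, 0.5, 0, 0, 0, 0, 0, 1.6, 0, 0, 0, -0.3, -0.2, 1.8, 0, 0, 0.18, -0.8, -0.4, 1.8, 0, 0, 0.36, -1.3, -0.6, 1.8, 0, 0, 0.54, -1.8, -0.84, 1.8, 0, 0, 0.72, -2.1, -0.84, 1.8, 0, 0, 0.9, -2.1, -0.84, 1.8, 0, 0, 1.08, -2.1, -0.84, 1.8, 0, 0, 1.225, -2.1, -0.84, 1.8, 0, 0, 1.225]
}}

```text
time_s: 42.78
eef_pos: [0.5475, -0.1066, 0.0943]
eef_rot: [-0.001, 0.728, 0.685, -0.0]
wrist_force: [-0.6, -0.1, -1.7]
opening: 0.576
grasp_force: 63.6
```

Emit:
{"op": "move_arm", "data": {
  "plan": [0, 0, 0, 0, 0, 0, 0, 0, 0, 0, 0, 0]
}}

```text
time_s: 43.02
eef_pos: [0.548, -0.1068, 0.0945]
eef_rot: [-0.0, 0.729, 0.685, -0.0]
wrist_force: [-0.1, -0.6, -1.9]
opening: 0.572
grasp_force: 63.6
```

```bash
python3 -c "
from h import *
st(); c=snap('side','s11')
# chock lower back/toe outlines: print colour-profile along vertical lines through held chock, expected base z
o=ctrl.get_obs()['eef_pos']
im=cv2.imread('pics/s11.png'); cv2.imwrite('pics/x.png',im)
for p in ([o[0]+.025,o[1]+.041,o[2]-.006],[o[0]-.025,o[1]+.041,o[2]-.006]): print(proj(c,p))
"
```

```text
43.02 [ 0.548  -0.1068  0.0945] ang -0.0615 F [-0.1 -0.6 -1.9] op 48.9 gf 63.6
(np.float64(337.75955552907664), np.float64(193.26943109907694))
(np.float64(354.46010826396815), np.float64(193.28110480064927))
```

Emit:
{"op": "move_arm", "data": {
  "plan": [0, 0, -0.5, 0, 0, 0, 0, 0, -1.0, 0, 0, 0, 0, 0, -1.3, 0, 0, 0, 0, 0, -1.42, 0, 0, 0, 0, 0, -1.46, 0, 0, 0, 0, 0, -1.46, 0, 0, 0]
}}

```text
time_s: 43.82
eef_pos: [0.5486, -0.1071, 0.0223]
eef_rot: [0.001, 0.728, 0.686, 0.0]
wrist_force: [-0.0, 0.8, -1.6]
opening: 0.574
grasp_force: 63.6
```

```bash
python3 -c "
from h import *
st()"
```

```text
43.83 [ 0.5486 -0.1071  0.0223] ang -0.0601 F [-0.   0.8 -1.6] op 49.0 gf 63.6
```

Emit:
{"op": "move_arm", "data": {
  "plan": [0, 0, -0.02, 0, 0, 0, 0, 0, -0.03, 0, 0, 0, 0, 0, -0.03, 0, 0, 0]
}}

```text
time_s: 44.2
eef_pos: [0.5485, -0.1071, 0.021]
eef_rot: [0.001, 0.728, 0.686, 0.0]
wrist_force: [-1.2, -0.4, 6.1]
opening: 0.572
grasp_force: 64.4
```

Emit:
{"op": "move_arm", "data": {
  "plan": [0, 0, -0.02, 0, 0, 0, 0, 0, -0.03, 0, 0, 0, 0, 0, -0.03, 0, 0, 0]
}}

```text
time_s: 44.58
eef_pos: [0.5485, -0.1071, 0.021]
eef_rot: [0.0, 0.728, 0.686, 0.0]
wrist_force: [-8.0, 2.4, 19.1]
opening: 0.572
grasp_force: 66.3
```

Emit:
{"op": "move_arm", "data": {
  "plan": [0, 0, 0.05, 0, 0, 0, 0.01, 0.1, 0.05, 0, 0, 0, 0.02, 0.2, 0.05, 0, 0, 0, 0.03, 0.3, 0.05, 0, 0, 0, 0.04, 0.4, 0.05, 0, 0, 0, 0.04, 0.48, 0.05, 0, 0, 0, 0.04, 0.54, 0.05, 0, 0, 0, 0.04, 0.58, 0.05, 0, 0, 0, 0.04, 0.58, 0.05, 0, 0, 0]
}}

```text
time_s: 45.7
eef_pos: [0.5499, -0.0774, 0.0211]
eef_rot: [-0.0, 0.728, 0.686, 0.0]
wrist_force: [-0.1, 0.4, 0.2]
opening: 0.571
grasp_force: 63.7
```

Emit:
{"op": "move_arm", "data": {
  "plan": [0, 0.03, 0, 0, 0, 0, 0, 0.06, 0, 0, 0, 0, 0, 0.06, 0, 0, 0, 0]
}}

```text
time_s: 46.08
eef_pos: [0.5499, -0.0747, 0.0211]
eef_rot: [-0.0, 0.728, 0.686, 0.0]
wrist_force: [0.0, 0.5, -0.2]
opening: 0.571
grasp_force: 63.6
```

Continuing in 1.5–2 mm steps until the force rises.

Emit:
{"op": "move_arm", "data": {
  "plan": [0, 0.02, 0, 0, 0, 0, 0, 0.04, 0, 0, 0, 0, 0, 0.04, 0, 0, 0, 0]
}}

```text
time_s: 46.45
eef_pos: [0.5499, -0.0727, 0.0211]
eef_rot: [-0.0, 0.728, 0.686, -0.0]
wrist_force: [0.6, -0.0, -2.1]
opening: 0.573
grasp_force: 63.6
```

Emit:
{"op": "move_arm", "data": {
  "plan": [0, 0.02, 0, 0, 0, 0, 0, 0.04, 0, 0, 0, 0, 0, 0.04, 0, 0, 0, 0]
}}

```text
time_s: 46.82
eef_pos: [0.5499, -0.0707, 0.0211]
eef_rot: [-0.0, 0.728, 0.686, 0.0]
wrist_force: [-0.4, 0.4, -1.5]
opening: 0.571
grasp_force: 63.6
```

```bash
python3 -c "
from h import *
st()
c=snap('top','top12')
for off in(-.045,-.03,.03,.045):
  g=E(c,[.555+off*.998+.06*-.06,-.0097-.06-.06*off,.035],[.555+off*.998+.06*.11,-.0097+.11-.06*off,.035]); print(g.astype(int)[:,0].tolist())"
```

```text
46.83 [ 0.5499 -0.0707  0.0211] ang -0.0599 F [-0.4  0.4 -1.5] op 48.8 gf 63.6
[70, 68, 67, 73, 85, 98, 109, 117, 124, 129, 132, 134, 137, 138, 139, 139, 139, 139, 139, 139, 136, 125, 106, 88, 88, 93, 96, 97, 97, 97, 98, 104, 119, 134, 141, 137, 126, 111, 106, 113, 124, 133, 139, 145, 149, 149, 149, 149, 146, 140, 142, 159, 184, 203, 210, 211, 211, 211, 211, 211]
[89, 88, 88, 88, 87, 86, 86, 84, 82, 81, 80, 79, 79, 79, 78, 77, 76, 76, 77, 80, 81, 78, 84, 92, 95, 96, 97, 98, 98, 110, 132, 154, 166, 167, 161, 153, 140, 124, 113, 119, 135, 146, 155, 161, 165, 168, 168, 165, 160, 154, 153, 164, 190, 202, 207, 208, 207, 207, 207, 206]
[104, 104, 105, 105, 106, 107, 108, 109, 110, 111, 111, 111, 110, 102, 88, 84, 88, 94, 97, 97, 97, 97, 96, 94, 88, 94, 119, 140, 152, 158, 161, 160, 158, 153, 146, 137, 126, 113, 113, 121, 132, 141, 148, 157, 163, 166, 166, 164, 159, 152, 147, 156, 175, 191, 198, 199, 199, 199, 199, 199]
[96, 96, 96, 97, 97, 97, 98, 99, 99, 99, 98, 96, 88, 84, 86, 92, 96, 97, 97, 97, 97, 95, 94, 104, 125, 143, 157, 164, 169, 171, 173, 174, 173, 168, 162, 157, 148, 135, 121, 119, 127, 136, 142, 146, 151, 157, 158, 154, 149, 142, 138, 149, 175, 190, 195, 196, 195, 196, 196, 196]
```

Emit:
{"op": "move_arm", "data": {
  "plan": [0, 0.02, 0, 0, 0, 0, 0, 0.04, 0, 0, 0, 0, 0, 0.04, 0, 0, 0, 0]
}}

```text
time_s: 47.25
eef_pos: [0.55, -0.0687, 0.0212]
eef_rot: [-0.0, 0.728, 0.686, 0.0]
wrist_force: [-0.5, 0.1, -1.3]
opening: 0.571
grasp_force: 63.5
```

Emit:
{"op": "move_arm", "data": {
  "plan": [0, 0.02, 0, 0, 0, 0, 0, 0.03, 0, 0, 0, 0, 0, 0.03, 0, 0, 0, 0]
}}

```text
time_s: 47.62
eef_pos: [0.55, -0.0675, 0.0212]
eef_rot: [0.0, 0.728, 0.686, -0.0]
wrist_force: [0.1, -1.7, -2.5]
opening: 0.574
grasp_force: 63.4
```

Emit:
{"op": "move_arm", "data": {
  "plan": [0, 0.01, -0.02, 0, 0, 0, 0, 0.01, -0.03, 0, 0, 0, 0, 0.01, -0.03, 0, 0, 0]
}}

```text
time_s: 48.0
eef_pos: [0.5501, -0.0675, 0.021]
eef_rot: [0.0, 0.728, 0.686, -0.0]
wrist_force: [-6.4, -3.5, 11.0]
opening: 0.573
grasp_force: 65.0
```

```bash
python3 -c "
from h import *
st()
c=snap('top','top13')
for off in(-.045,.03):
  g=E(c,[.555+off*.998+.06*-.06,-.0097-.06-.06*off,.035],[.555+off*.998+.06*.11,-.0097+.11-.06*off,.035]); print(g.astype(int)[35:,0].tolist())"
```

```text
48.0 [ 0.5501 -0.0675  0.021 ] ang -0.0598 F [-6.4 -3.5 11. ] op 49.0 gf 65.0
[137, 138, 128, 112, 106, 111, 121, 132, 141, 146, 147, 148, 151, 150, 147, 141, 142, 158, 188, 205, 209, 210, 211, 211, 211]
[145, 137, 127, 114, 113, 122, 134, 143, 153, 159, 163, 165, 165, 162, 158, 150, 148, 159, 183, 195, 198, 199, 200, 199, 199]
```

Emit:
{"op": "move_arm", "data": {
  "plan": [0, 0, 0.03, 0, 0, 0, 0, 0, 0.03, 0, 0, 0, 0, 0, 0.03, 0, 0, 0, 0, 0, 0.4, 0, 0, 0, 0, 0, 1.2, 0, 0, 0, 0, 0, 2.4, 0, 0, 0, 0, -1, 2.8, 0, 0, 0, 0, -2.2, 2.8, 0, 0, 0, 0, -3.4, 2.8, 0, 0, 0, 0, -4.6, 2.8, 0, 0, 0],
  "grip": 65
}}

```text
time_s: 49.3
eef_pos: [0.5502, -0.2988, 0.1615]
eef_rot: [0.001, 0.728, 0.686, 0.0]
wrist_force: [0.5, 0.8, 0.2]
opening: 0.757
grasp_force: 0.0
```

```bash
python3 -c "
from h import *
st()
c=snap('top','top14'); s=snap('side','s14')
W=lambda x,y,z:[.555+x*.998+.06*y,-.0097+y*.998-.06*x,z]
for off in(-.03,.0,.03):
  g=E(c,W(off,-.12,.035),W(off,.12,.035)); print(off,g.astype(int)[:,0].tolist())
for y in(.07,.03,-.01,-.062):
  g=E(c,W(-.075,y,.05 if y>-.03 else .03),W(.075,y,.05 if y>-.03 else .03)); print(y,g.astype(int)[:,2].tolist())
# block: compare with settled picture
d=cv2.absdiff(cv2.imread('pics/s10.png'),cv2.imread('pics/s14.png')).max(2); print(d[172:200,335:362].max(), d[180:205,290:310].max())
"
```

```text
49.3 [ 0.5502 -0.2988  0.1615] ang -0.0597 F [0.5 0.8 0.2] op 64.7 gf 0.0
-0.03 [213, 213, 213, 213, 213, 212, 212, 212, 212, 211, 211, 205, 200, 197, 196, 202, 206, 207, 206, 204, 203, 206, 192, 150, 126, 133, 144, 155, 162, 161, 155, 140, 118, 125, 146, 158, 166, 171, 172, 169, 159, 142, 124, 124, 141, 155, 164, 167, 169, 165, 158, 155, 177, 202, 208, 209, 208, 207, 207, 205]
0.0 [197, 194, 193, 190, 190, 190, 190, 190, 187, 184, 182, 192, 207, 210, 208, 206, 199, 189, 186, 187, 187, 183, 166, 141, 133, 143, 155, 165, 168, 166, 161, 146, 123, 127, 145, 158, 167, 171, 171, 166, 155, 137, 116, 122, 141, 156, 164, 167, 168, 165, 157, 149, 160, 180, 187, 189, 188, 183, 186, 199]
0.03 [199, 200, 200, 199, 199, 200, 200, 200, 200, 201, 201, 201, 201, 201, 201, 202, 200, 200, 200, 200, 200, 196, 173, 133, 121, 132, 139, 145, 147, 147, 144, 128, 114, 121, 140, 153, 160, 161, 159, 154, 145, 130, 113, 123, 139, 152, 162, 166, 167, 163, 155, 151, 176, 196, 201, 201, 201, 201, 200, 198]
0.07 [89, 89, 88, 85, 77, 70, 67, 68, 67, 63, 58, 58, 61, 65, 68, 68, 70, 70, 69, 69, 69, 69, 69, 69, 69, 69
[... 252 characters left out ...]
 71, 72, 72, 72, 71, 71, 71, 71, 70, 69, 69, 69, 70, 69, 67, 62, 62, 64, 68, 76, 90, 105, 117, 120, 115, 108, 102, 100, 98, 97, 97, 96, 96]
-0.01 [88, 88, 88, 88, 88, 88, 93, 113, 126, 134, 137, 137, 134, 124, 107, 87, 74, 67, 63, 59, 61, 64, 66, 67, 68, 68, 68, 68, 68, 68, 69, 69, 68, 68, 69, 69, 69, 69, 70, 68, 63, 60, 61, 65, 71, 80, 97, 111, 120, 123, 120, 113, 105, 96, 91, 88, 88, 88, 87, 88]
-0.062 [88, 87, 86, 87, 88, 91, 99, 117, 127, 132, 133, 135, 137, 140, 142, 142, 139, 133, 120, 113, 112, 117, 120, 122, 122, 122, 122, 121, 121, 122, 123, 122, 122, 122, 122, 123, 123, 123, 124, 125, 127, 128, 129, 129, 129, 129, 128, 126, 125, 124, 122, 119, 108, 99, 91, 90, 90, 89, 89, 89]
113 4
```

Emit:
{"op": "move_arm", "data": {
  "plan": [-1, 0, 1, 0, 0, 0, -1.5, 0.5, 2, 0, 0, 0, -2.2, 1, 3, 0, 0, 0, -2.8, 1.8, 3.5, 0, 0, 0, -3, 2.5, 4, 0, 0, 0, -3, 2.5, 4, 0, 0, 0, -3, 2.5, 4, 0, 0, 0]
}}

```text
time_s: 50.28
eef_pos: [0.4, -0.1716, 0.3599]
eef_rot: [0.0, 0.728, 0.686, -0.0]
wrist_force: [-0.2, 0.5, -0.5]
opening: 0.756
grasp_force: 0.0
```

```bash
python3 -c "
from h import *
st()
s=snap('side','s15');t=snap('top','top15')
P=lambda f:cv2.imread(f'pics/{f}.png')
for ref in('s5','s7','s9'):
  d=cv2.absdiff(P(ref),P('s15')).max(2)[172:200,335:362]; print(ref,d.max(),d.mean())
d=cv2.absdiff(P('top14'),P('top15')).max(2); print('row moved?',d[200:245,258:355].max())
d=cv2.absdiff(P('top5'),P('top15')).max(2); print('block top',d[205:240,360:395].max(),d[205:240,360:395].mean(),'jars',d[175:192,235:252].max(),d[178:195,358:376].max())
"
```

```text
50.27 [ 0.4    -0.1716  0.3599] ang -0.0593 F [-0.2  0.5 -0.5] op 64.5 gf 0.0
s5 130 23.50132275132275
s7 195 99.22222222222223
s9 85 24.564814814814813
row moved? 4
block top 5 3.3657142857142857 jars 5 5
```

The row is at rest, and the top view shows the block and jars where they were after placing. Handing in.

```bash
python3 -c "
from h import *
print(ctrl.hand_in())"
```

```text
the job is handed in; nothing more can be done
None
```

I handed the job in at about 50 s with no verdict returned; my last measurements show the first chock on the batten, rollers a, b and c (no d in the scene) touching in length order on the centre line, the second chock snug, the block upright on the table and both jars standing.

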